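Balance-test the chopper rotors, stack the good, reject the lopsided

TASK

Test the two-bladed light-chopper rotors one at a time in rainbow order of their hub colours (red, orange, green, blue, violet; some may be missing): lay each with its middle across the knife edge of the balance stand, let go and see whether it stays level or tips. Stack all that stay level squarely in one aligned pile on the outline of the green pad, and lay those that tip flat in the red reject tray; leave the amethyst, the charger and the hand lens alone.

Things in the scene. Friction and masses are not known exactly. Their poses are not given: they have to be found in the camera images.
- rotor_red: loose two-bladed rotor with red hub mark, may be absent; origin in the middle of the face that is the underside at the start. Its mass centre lies either in its middle or about 14 mm off along its length (to either end), which cannot be seen
- rotor_red_mid (a point): centre (half-way up) of the loose flat aluminium two-bladed light-chopper rotor with red round hub mark and red blade-end marks on both faces: a plain bar 150 (x) x 34 (y) x 12 (z) mm, about 0.15 kg, lying flat at the start; x along the length, y across the width, either face may lie up. It may be absent. 
- rotor_orange: loose two-bladed rotor with orange hub mark, may be absent; origin in the middle of the face that is the underside at the start. Its mass centre lies either in its middle or about 14 mm off along its length (to either end), which cannot be seen
- rotor_orange_mid (a point): centre (half-way up) of the loose flat aluminium two-bladed light-chopper rotor with orange round hub mark and orange blade-end marks on both faces: a plain bar 150 (x) x 34 (y) x 12 (z) mm, about 0.15 kg, lying flat at the start; x along the length, y across the width, either face may lie up. It may be absent. 
- rotor_green: loose two-bladed rotor with green hub mark, may be absent; origin in the middle of the face that is the underside at the start. Its mass centre lies either in its middle or about 14 mm off along its length (to either end), which cannot be seen
- rotor_green_mid (a point): centre (half-way up) of the loose flat aluminium two-bladed light-chopper rotor with green round hub mark and green blade-end marks on both faces: a plain bar 150 (x) x 34 (y) x 12 (z) mm, about 0.15 kg, lying flat at the start; x along the length, y across the width, either face may lie up. It may be absent. 
- rotor_blue: loose two-bladed rotor with blue hub mark, may be absent; origin in the middle of the face that is the underside at the start. Its mass centre lies either in its middle or about 14 mm off along its length (to either end), which cannot be seen
- rotor_blue_mid (a point): centre (half-way up) of the loose flat aluminium two-bladed light-chopper rotor with blue round hub mark and blue blade-end marks on both faces: a plain bar 150 (x) x 34 (y) x 12 (z) mm, about 0.15 kg, lying flat at the start; x along the length, y across the width, either face may lie up. It may be absent. 
- rotor_violet: loose two-bladed rotor with violet hub mark, may be absent; origin in the middle of the face that is the underside at the start. Its mass centre lies either in its middle or about 14 mm off along its length (to either end), which cannot be seen
- rotor_violet_mid (a point): centre (half-way up) of the loose flat aluminium two-bladed light-chopper rotor with violet round hub mark and violet blade-end marks on both faces: a plain bar 150 (x) x 34 (y) x 12 (z) mm, about 0.15 kg, lying flat at the start; x along the length, y across the width, either face may lie up. It may be absent. 
- stand: fixed balance stand: grey base 150 (x) x 64 (y) x 8 mm, in its middle a steel knife edge, at 58 mm either way along x a rubber-capped stop; origin at the middle of its underside. A balanced rotor (length along x) stays level, its middle 6 mm above the edge; others tip about 10 degrees onto a stop (10 mm lower than the edge). A balanced rotor laid over 4 mm off along x tips too
- edge_top (a point): middle of the top of the knife edge, 46 mm above the table: a blunt level edge 8 mm wide along x and 26 mm long along y (so shorter than a rotor is wide, fingers pass on both sides). z up
- pad_top (a point): middle of the top of the fixed dark green stacking pad, 176 (x) x 60 (y) mm, 5 mm thick, with a white outline; the pile goes here, lengths along x; z up
- pad: the fixed green stacking pad; origin at the middle of its underside
- tray_floor (a point): middle of the inner floor (5 mm above the table) of the fixed red reject tray, outside 180 (x) x 160 (y) mm, walls 4 mm thick and 24 mm high; room for two rotors side by side, lengths along x, at 33 mm either way along y; z up
- amethyst: bystander: purple crystal specimen 58 x 80 x 42 mm; origin at the middle of its underside
- charger: bystander: black battery charger 42 x 62 x 30 mm; origin at the middle of its underside
- lens: bystander: hand lens 62 x 148 x 9 mm lying flat; origin at the middle of its underside

How it is judged:
On the way, in this order (a step that is already met when the one before it is completed fails the run):
1. the red rotor has rested by itself, level, with its middle on the knife edge (contact force between rotor_red and stand above 0.2 N and contact force between the fingers and rotor_red below 0.05 N and height (world z) of rotor_red_mid above 0.045 m and linear speed of rotor_red below 0.02 m/s and horizontal distance between rotor_red_mid and edge_top below 0.01 m and angle between the z axis of rotor_red_mid and the z axis of edge_top, either way round below 0.04 rad), for 0.3 s.
2. the orange rotor has been let go with its middle on the knife edge and has tipped onto a stop (contact force between rotor_orange and stand above 0.2 N and contact force between the fingers and rotor_orange below 0.05 N and height (world z) of rotor_orange_mid above 0.045 m and linear speed of rotor_orange below 0.02 m/s and horizontal distance between rotor_orange_mid and edge_top below 0.014 m and angle between the z axis of rotor_orange_mid and the z axis of edge_top, either way round above 0.08 rad), for 0.3 s.
3. the green rotor has rested by itself, level, with its middle on the knife edge (contact force between rotor_green and stand above 0.2 N and contact force between the fingers and rotor_green below 0.05 N and height (world z) of rotor_green_mid above 0.045 m and linear speed of rotor_green below 0.02 m/s and horizontal distance between rotor_green_mid and edge_top below 0.01 m and angle between the z axis of rotor_green_mid and the z axis of edge_top, either way round below 0.04 rad), for 0.3 s.
4. the blue rotor has been let go with its middle on the knife edge and has tipped onto a stop (contact force between rotor_blue and stand above 0.2 N and contact force between the fingers and rotor_blue below 0.05 N and height (world z) of rotor_blue_mid above 0.045 m and linear speed of rotor_blue below 0.02 m/s and horizontal distance between rotor_blue_mid and edge_top below 0.014 m and angle between the z axis of rotor_blue_mid and the z axis of edge_top, either way round above 0.08 rad), for 0.3 s.
5. the violet rotor has rested by itself, level, with its middle on the knife edge (contact force between rotor_violet and stand above 0.2 N and contact force between the fingers and rotor_violet below 0.05 N and height (world z) of rotor_violet_mid above 0.045 m and linear speed of rotor_violet below 0.02 m/s and horizontal distance between rotor_violet_mid and edge_top below 0.01 m and angle between the z axis of rotor_violet_mid and the z axis of edge_top, either way round below 0.04 rad), for 0.3 s.
At the end, for the whole second after the job is handed in: rotors that balance: one flat pile on the pad, middles within 12 mm of its middle and 10 mm of each other, lengths within 0.12 rad of the pad's and each other; rotors that tip: in the tray, middle inside its walls and under 32 mm high, within 0.3 rad of level; all at rest (horizontal distance between each of rotor_red_mid, rotor_green_mid, rotor_violet_mid and pad_top below 0.012 m and angle between the x axis of each of rotor_red_mid, rotor_green_mid, rotor_violet_mid and the x axis of pad_top, either way round below 0.12 rad and angle between the z axis of each of rotor_red_mid, rotor_green_mid, rotor_violet_mid and the z axis of pad_top, either way round below 0.06 rad and height (world z) of each of rotor_red_mid, rotor_green_mid, rotor_violet_mid below 0.045 m and horizontal distance between each of rotor_green_mid, rotor_violet_mid and rotor_red_mid below 0.01 m and angle between the x axis of each of rotor_green_mid, rotor_violet_mid and the x axis of rotor_red_mid, either way round below 0.12 rad and horizontal distance between rotor_violet_mid and rotor_green_mid below 0.01 m and angle between the x axis of rotor_violet_mid and the x axis of rotor_green_mid, either way round below 0.12 rad and x of rotor_orange_mid in the frame of tray_floor between -0.085 and 0.085 m and y of rotor_orange_mid in the frame of tray_floor between -0.075 and 0.075 m and height (world z) of each of rotor_orange_mid, rotor_blue_mid below 0.032 m and angle between the z axis of each of rotor_orange_mid, rotor_blue_mid and the z axis of tray_floor, either way round below 0.3 rad and x of rotor_blue_mid in the frame of tray_floor between -0.085 and 0.085 m and y of rotor_blue_mid in the frame of tray_floor between -0.075 and 0.075 m and linear speed of each of rotor_red, rotor_orange, rotor_green, rotor_blue, rotor_violet below 0.02 m/s); the robot touches nothing.
It fails at once if the amethyst, the charger or the hand lens is moved by more than 4 cm (distance of any of amethyst, charger, lens from where it was at the start of the episode above 0.04 m).
Of rotor_red, rotor_green, rotor_violet only 2 to 3 are there at a start; the rules pass over those that are not, and their reading is None.
Of rotor_orange, rotor_blue only 1 to 2 are there at a start; the rules pass over those that are not, and their reading is None.
At some moment in a run one of rotor_red, rotor_orange, rotor_green, rotor_blue, rotor_violet may be knocked a few centimetres aside while the robot is not near it.
Once in a run the grip may slacken for a moment while it holds something.
It also fails if it takes over 210 s, if anything falls off the work surface, if the arm or the gripper's body presses on something with over 40 N, if the wrist force passes 120 N, or if a joint passes its speed limit or range.

ROBOT

A 6-joint arm with a two-finger parallel gripper is mounted at the origin on a cart in front of the work surface, level with it; the furniture and walls round the work are solid. World frame = base frame: x ahead of the robot, y to its left, z up, the work surface at z = 0. Lengths are in m, angles in rad, forces in N, time in s.
With the tool pointing down it reaches from about 0.425 to 0.95 m from the base axis. Payload 3.5 kg.
Tool frame: the origin (TCP) lies at the very end of the fingers, on their centre line; the grasp point (between the pads) lies 19 mm behind it; x points along the fingers, z is the direction in which the jaws open and shut, and the axes are right-handed (so a half turn about x gives the same grasp; the last joint's range is limited). The gripper opens to 85 mm and grips with 20 to 120 N. Pads are 22 mm wide; open, the fingers measure 114 mm over their backs; the gripper's body (76 mm by 85 mm) begins 54 mm behind the grasp point. The pads swing forward as they close: fully open they stand 13 mm farther back than shut.
Start: joints at [1.154, 0.286, 1.577, -0, 1.279, -0.15], TCP at [0.178, 0.651, 0.231] pointing down, gripper open.
Joint ranges: [-2.77, 2.77], [-0.9, 2.22], [0.21, 2.48], [-1.53, 4.67], [0.24, 2.81], [-2.84, 2.84]. Speed limits (rad/s): [2.79, 2.79, 3.14, 3.14, 3.14, 3.14].

INTERFACE

Orientations are given as a unit quaternion [x, y, z, w].
In Python, from plant import ctrl, cams gives the robot as it stands.
- The arm moves only by the tool play_rows, never from a script. Its argument "rows" is a list of rows, each a list of 3 entries, a list of its own where there are three numbers: the opening in per cent of the stroke, from 0 (shut) to 100 (fully open), then the shift along the tool's x, y, z in units of 0.3 m (1.0 is 0.3 m), then the turn, a rotation vector about the tool's x, y, z in units of pi/2 rad (1.0 is pi/2 rad). A call has 1 to 10 rows; each row is the pose to reach, as a shift and turn from the pose commanded when the call began, along the tool's axes at that moment; what a row does not reach only later rows make up. A row lasts 1/12 s, in which the tool goes at most 41.7 mm and 7.16 degrees, less where a joint would pass 70% of its speed; a pose out of reach is approached as far as the arm can. A call with a number of a shift or a turn outside -1 to 1 is refused whole. A call with a gripper value outside its range is refused whole. The fingers move at their own pace and stop on an object; "force" is the grip in N (left out, the last holds). Time passes only in rows, so rows that repeat a pose let the fingers close. It gives the time, the measured TCP pose, the force and the opening at its end, in the units of the state.
- ctrl.get_state(): the state, without advancing time (a new reading comes with each control period).
- cams.read_camera(name): name is "scene" or "side" or "wrist"; returns a dict with "color" (400x640x3 uint8, red, green, blue), "fx", "fy", "cx", "cy" (pixels), "view" (4x4, takes a point from world to camera coordinates). Camera axes: x right, y down, z forward; pixel columns grow to the right and rows downward; lengths in m; the calibration is good to about 2 mm. A picture is of the moment at which its call begins. There is no depth.
- ctrl.sign_off(): hands the job in, once; it reports no verdict.
The state is a dict: "time": time; "qpos": joint angles; "dq": joint speeds; "joint_efforts": joint torques, N m; "eef_pos": TCP position; "tcp_rot": TCP orientation; "contact_force": force on the tool from outside, world axes, zero at the start; "wrist_torque": the same for the moment, N m; "opening": opening from 0.0 (shut) to 1.0 (fully open).
Only numpy, scipy, OpenCV 4.12 (cv2) and the standard library are available. Lean on these libraries where they do the work, as an engineer would, in place of code of your own. Each camera call takes 0.05 s, during which the arm holds its last target. There are 200 camera calls.

## Working session

There is one attempt and no reset: what is moved stays moved. The work goes in short steps, Python scripts to look and compute and a tool call to move; the robot and the scene stay as the last step left them, time stands still between calls to the robot, and variables do not carry over. Pictures are saved under pics/ and viewed, about 12 in all and at most 16, crops included, and the job is handed in when it is done.

Besides the shell and the picture viewer there is one more tool, called after "Request:" as name(argument=value, ...), one argument or row to a line, values as JSON. play_rows: Moves the arm, as the interface text tells. Shifts and turns lie within -1 to 1; 1 stands for 0.3 m of shift or pi/2 rad of turn. Its arguments: {"type":"object","properties":{"rows":{"type":"array"},"force":{"type":"number"}},"required":["rows"]}

```bash
mkdir -p pics; ls
cat > h.py <<'E'
import numpy as np, cv2
from plant import ctrl, cams
from scipy.spatial.transform import Rotation as R
def shot(n,save=None):
    d=cams.read_camera(n)
    if save: cv2.imwrite('pics/'+save+'.png',d['color'][:,:,::-1])
    return d
def ray(d,u,v,z):
    V=np.array(d['view']);Rm=V[:3,:3];t=V[:3,3];c=-Rm.T@t
    r=Rm.T@np.array([(u-d['cx'])/d['fx'],(v-d['cy'])/d['fy'],1.])
    return c+r*(z-c[2])/r[2]
def proj(d,p):
    V=np.array(d['view']);q=V[:3,:3]@np.array(p)+V[:3,3]
    return d['fx']*q[0]/q[2]+d['cx'],d['fy']*q[1]/q[2]+d['cy']
E
python3 - <<'E'
from h import *
s=ctrl.get_state();print({k:np.round(v,4).tolist() for k,v in s.items()})
print(R.from_quat(s['tcp_rot']).as_matrix().round(3))
for n in ['scene','side','wrist']:
    d=shot(n,n+'0');V=np.array(d['view']);print(n,d['fx'],(-V[:3,:3].T@V[:3,3]).round(3),V[2,:3].round(2))
E
```

```text
pics
{'time': 0.0, 'qpos': [1.154, 0.2872, 1.5782, -0.0, 1.2786, -0.15], 'dq': [0.0001, 0.001, -0.0009, -0.0005, 0.0022, -0.0008], 'joint_efforts': [-0.0008, -40.5985, -29.2621, -0.0002, 0.0059, -0.0], 'eef_pos': [0.1777, 0.6505, 0.2299], 'tcp_rot': [-0.4295, 0.5628, 0.4286, 0.5613], 'contact_force': [-0.0069, 0.1207, -0.0923], 'wrist_torque': [-0.0174, -0.0064, 0.0345], 'opening': 1.0009}
[[-0.001 -0.965  0.264]
 [-0.002  0.264  0.965]
 [-1.     0.    -0.002]]
scene 460.59571717147134 [-0.342 -1.005  1.233] [ 0.51  0.57 -0.65]
side 371.98934998941843 [0.327 1.042 0.606] [ 0.16 -0.87 -0.46]
wrist 343.11205341320124 [0.111 0.67  0.374] [ 0.26 -0.07 -0.96]
```

View pics/scene0.png

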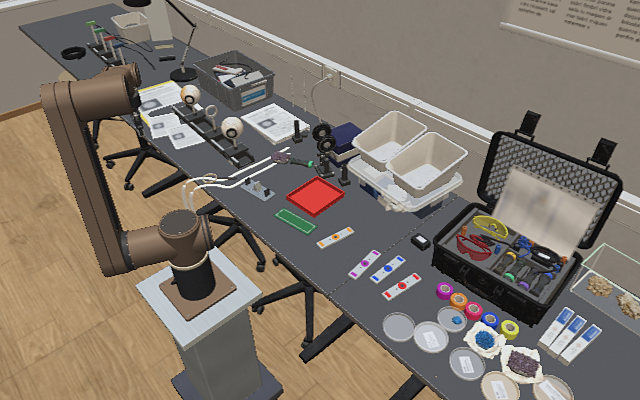

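View pics/side0.png

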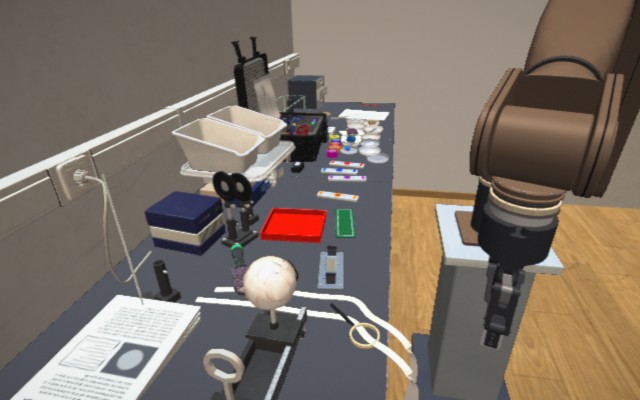

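The scene shows four rotors: violet (365,264), blue (388,269), red (403,286) and orange (335,237). There's no green one. The stand is at (258,188), the pad at (295,222) and the tray at (315,196).

```bash
cat >> h.py <<'E'
def quad(d,mask,seed,z,rad=40):
    """component of mask nearest seed -> centre, yaw, L, W on plane z"""
    n,l,st,ce=cv2.connectedComponentsWithStats(mask.astype(np.uint8))
    best=None
    for i in range(1,n):
        if st[i,4]<25: continue
        ys,xs=np.where(l==i); m=np.min(np.hypot(xs-seed[0],ys-seed[1]))
        if m<rad and (best is None or m<best[0]): best=(m,i)
    if best is None: return None
    c,_=cv2.findContours((l==best[1]).astype(np.uint8),cv2.RETR_EXTERNAL,cv2.CHAIN_APPROX_NONE)
    c=max(c,key=len)
    P=np.array([ray(d,u,v,z)[:2] for u,v in c[:,0,:]])
    r=cv2.minAreaRect((P*1000).astype(np.float32)); b=cv2.boxPoints(r)/1000
    e=[b[1]-b[0],b[2]-b[1]]; e.sort(key=np.linalg.norm)
    yaw=np.arctan2(e[1][1],e[1][0]); yaw=(yaw+np.pi/2)%np.pi-np.pi/2
    return np.array(b.mean(0)).round(4),round(float(yaw),3),np.linalg.norm(e[1]).round(3),np.linalg.norm(e[0]).round(3)
def hsv(d): return [x.astype(int) for x in cv2.split(cv2.cvtColor(d['color'],cv2.COLOR_RGB2HSV))]
E
python3 - <<'E'
from h import *
for n,S in [('scene',dict(red=(403,286),orange=(335,237),blue=(388,269),violet=(365,264),tray=(315,205),pad=(295,215))),
 ('side',dict(red=(347,164),orange=(338,196),blue=(340,171),violet=(347,178),tray=(295,225),pad=(345,222)))]:
    im=cv2.imread(f'pics/{n}0.png')[:,:,::-1].copy()
    d=shot(n);d['color']=im;h,s,v=hsv(d)
    for k,sd in S.items():
        if k=='tray': m=((h<8)|(h>172))&(s>170);z=.024
        elif k=='pad': m=(h>50)&(h<90)&(s>100);z=.005
        else:
            m=(v>150)|((s>110)&(v>120)); m[:]=m; z=.012
        print(n,k,quad(d,m,sd,z))
    if n=='scene': c=im[140:330,220:450];sc=3.4
    else: c=im[150:300,220:400];sc=4
    cv2.imwrite(f'pics/c_{n}.png',cv2.resize(c,None,fx=sc,fy=sc,interpolation=cv2.INTER_CUBIC)[:600,:800,::-1])
E
```

```text
scene red (array([ 0.4982, -0.4648], dtype=float32), -0.124, np.float32(0.151), np.float32(0.037))
scene orange (array([ 0.4926, -0.1527], dtype=float32), -0.145, np.float32(0.148), np.float32(0.038))
scene blue (array([ 0.5203, -0.3828], dtype=float32), -0.003, np.float32(0.151), np.float32(0.035))
scene violet (array([ 0.4789, -0.3124], dtype=float32), 0.124, np.float32(0.151), np.float32(0.034))
scene tray (array([0.5905, 0.0654], dtype=float32), 0.058, np.float32(0.193), np.float32(0.175))
scene pad (array([0.4463, 0.0252], dtype=float32), -1.416, np.float32(0.177), np.float32(0.061))
side red (array([ 0.4974, -0.4565], dtype=float32), -0.121, np.float32(0.15), np.float32(0.053))
side orange (array([ 0.4939, -0.1449], dtype=float32), -0.152, np.float32(0.151), np.float32(0.048))
side blue (array([ 0.5191, -0.3774], dtype=float32), -0.001, np.float32(0.152), np.float32(0.055))
side violet (array([ 0.4775, -0.3104], dtype=float32), 0.142, np.float32(0.151), np.float32(0.05))
side tray (array([0.594 , 0.0896], dtype=float32), -1.514, np.float32(0.193), np.float32(0.183))
side pad (array([0.446 , 0.0263], dtype=float32), -1.413, np.float32(0.175), np.float32(0.059))
```

View pics/c_scene.png

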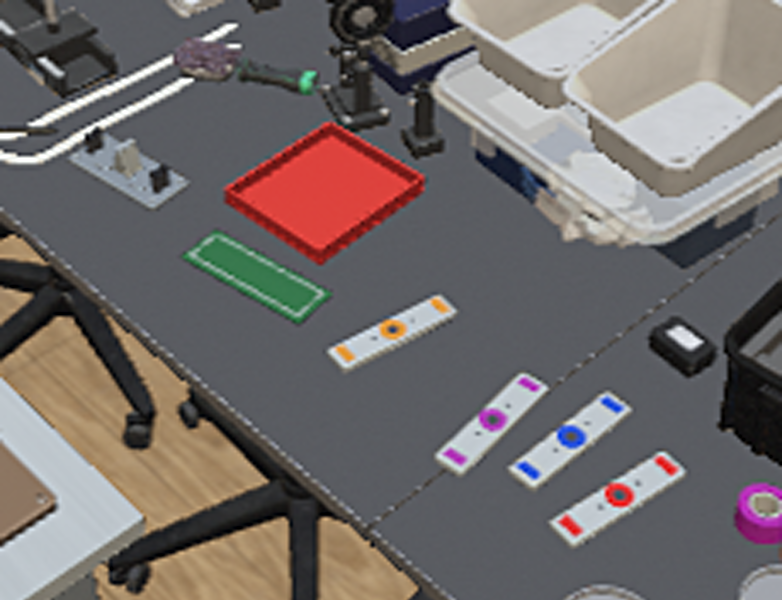

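View pics/c_side.png

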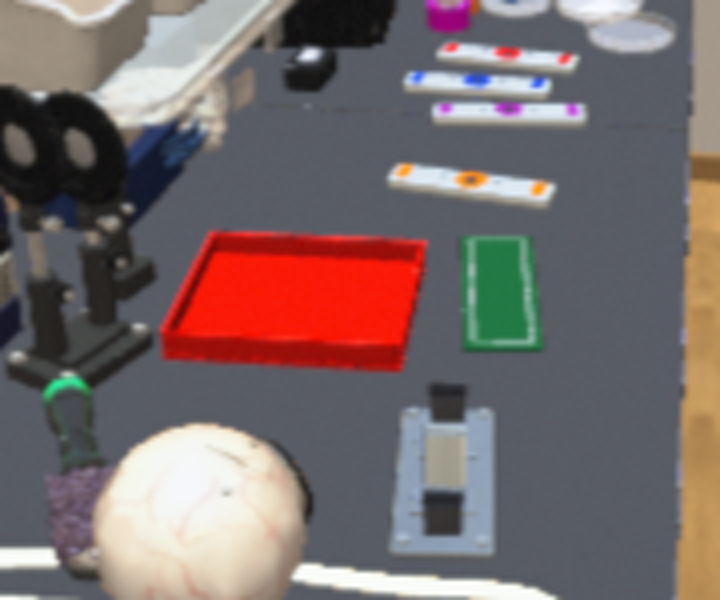

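The contours fit the given sizes: rotors 150 x ~35 mm, pad 176 x 60 mm. Next I'll estimate the stand and plan a look from above it.

```bash
cat >> h.py <<'E'
def go(p,th,z=None):
    """print shift (0.3 m) and turn (pi/2) to reach TCP p with tool y at world angle th, pointing down"""
    s=ctrl.get_state();Rc=R.from_quat(s['tcp_rot']).as_matrix()
    y=np.array([np.cos(th),np.sin(th),0]);x=np.array([0,0,-1.]);Rt=np.c_[x,y,np.cross(x,y)]
    print('go',(Rc.T@(np.array(p)-s['eef_pos'])/.3).round(3).tolist(),(R.from_matrix(Rc.T@Rt).as_rotvec()/(np.pi/2)).round(3).tolist(),'t',round(s['time'],2),'op',round(float(s['opening']),3))
E
python3 - <<'E'
from h import *
d=shot('scene');print(ray(d,257.6,186.5,.008))
a=[ray(d,220+x/3.4,140+y/3.4,.008) for x,y in [(70,157),(103,130),(188,182),(155,207)]];print(np.round(a,3),np.mean(a,0))
d=shot('side');a=[ray(d,220+x/4,150+y/4,.008) for x,y in [(402,407),(495,407),(495,553),(390,553)]];print(np.round(a,3),np.mean(a,0))
go([.43,.20,.30],1.7)
E
```

```text
[0.46383255 0.28797276 0.008     ]
[[0.413 0.339 0.008]
 [0.475 0.355 0.008]
 [0.49  0.201 0.008]
 [0.432 0.191 0.008]] [0.45233602 0.27151732 0.008     ]
[[0.491 0.203 0.008]
 [0.427 0.193 0.008]
 [0.408 0.344 0.008]
 [0.471 0.354 0.008]] [0.4490809  0.27353673 0.008     ]
go [-0.229, -1.207, -1.229] [0.748, -0.0, 0.0] t 0.35 op 1.003
```

Run:
```python
from h import *
go([.47,.17,.35],1.7)
```

```text
go [-0.396, -1.362, -1.29] [0.748, -0.0, 0.0] t 0.35 op 1.003
```

Request:
play_rows(
  rows=[
    [100,[-0.396,-0.95,-0.9],[0.5,0,0]],
    [100,[-0.396,-0.95,-0.9],[0.5,0,0]],
    [100,[-0.396,-0.95,-0.9],[0.5,0,0]],
    [100,[-0.396,-0.95,-0.9],[0.5,0,0]],
    [100,[-0.396,-0.95,-0.9],[0.5,0,0]],
    [100,[-0.396,-0.95,-0.9],[0.5,0,0]],
    [100,[-0.396,-0.95,-0.9],[0.5,0,0]],
    [100,[-0.396,-0.95,-0.9],[0.5,0,0]],
    [100,[-0.396,-0.95,-0.9],[0.5,0,0]],
    [100,[-0.396,-0.95,-0.9],[0.5,0,0]],
  ],
  force=40,
)

```text
time: 1.18
eef_pos: [0.3825, 0.3134, 0.3514]
tcp_rot: [-0.181, 0.683, 0.181, 0.684]
contact_force: [0.1, -0.1, 0.3]
opening: 0.997
```

Run:
```python
from h import *
go([.47,.17,.35],1.7)
```

```text
go [0.005, -0.56, 0.017] [0.247, 0.001, 0.0] t 1.18 op 0.997
```

Request:
play_rows(
  rows=[
    [100,[0,-0.56,0.02],[0.247,0,0]],
    [100,[0,-0.56,0.02],[0.247,0,0]],
    [100,[0,-0.56,0.02],[0.247,0,0]],
    [100,[0,-0.56,0.02],[0.247,0,0]],
    [100,[0,-0.56,0.02],[0.247,0,0]],
    [100,[0,-0.56,0.02],[0.247,0,0]],
    [100,[0,-0.56,0.02],[0.247,0,0]],
  ],
)

```text
time: 1.77
eef_pos: [0.47, 0.1726, 0.3501]
tcp_rot: [-0.046, 0.706, 0.046, 0.705]
contact_force: [-0.6, -0.0, -0.7]
opening: 1.002
```

Run:
```python
from h import *
d=shot('wrist','w1');print(ctrl.get_state()['dq'].round(3) if hasattr(ctrl.get_state()['dq'],'round') else ctrl.get_state()['dq'])
for n,p in dict(stand=(.45,.2725,.008),pad=(.446,.026,.005),tray=(.59,.07,.0)).items(): print(n,np.round(proj(d,p)))
h,s,v=hsv(d)
print(quad(d,((h<8)|(h>172))&(s>170),proj(d,(.59,.07,0)),.024))
print(quad(d,(h>50)&(h<90)&(s>100),proj(d,(.44,.026,0)),.005))
np.save('view.npy',d['view'])
```

```text
[ 0.024 -0.004  0.001 -0.003 -0.004 -0.   ]
stand [314.  83.]
pad [291. 251.]
tray [388. 235.]
(array([0.5954, 0.0747], dtype=float32), 0.056, np.float32(0.182), np.float32(0.164))
(array([0.4445, 0.0231], dtype=float32), -1.415, np.float32(0.155), np.float32(0.039))
```

View pics/w1.png

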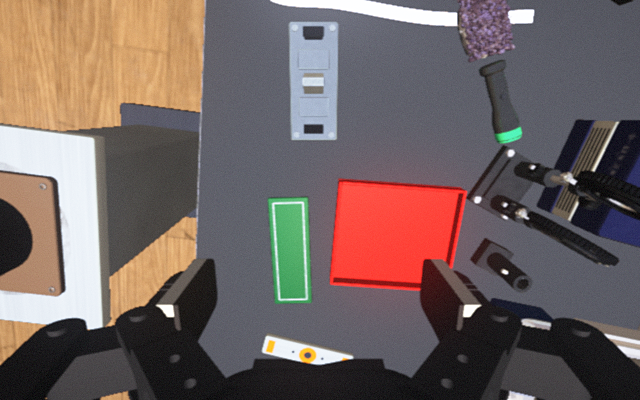

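Stand: base (290–338, 22–140), knife edge at (313,83). The pad and tray are where I estimated them, and the amethyst and lens are to the right of the stand. Next I'll measure the stand by mask in all the views.

Run:
```python
from h import *
for n in ['wrist','scene','side']:
    d=shot(n);h,s,v=hsv(d)
    u,w=map(int,proj(d,(.45,.2725,.008)))
    c=proj(d,(.45,.22,.008));c=tuple(map(int,c));print(n,(h[c[1],c[0]],s[c[1],c[0]],v[c[1],c[0]]), end=' ')
    m=(h>95)&(h<125)&(v>105)&(s>25); m=cv2.morphologyEx(m.astype(np.uint8),cv2.MORPH_CLOSE,np.ones((5,5)))
    print(quad(d,m,c,.008,60))
    # knife edge: bright low-sat warm patch near projected edge_top
    e=proj(d,(.45,.2725,.046));e=tuple(map(int,e)); sub=np.zeros(h.shape,bool); sub[e[1]-14:e[1]+15,e[0]-14:e[0]+15]=1
    m=sub&((h<60)|(s<20))&(v>125)
    q=quad(d,m,e,.046,30);ys,xs=np.where(m);print('  edge',q,len(xs), ray(d,xs.mean(),ys.mean(),.046).round(4) if len(xs) else '')
    if n=='wrist': m=cv2.morphologyEx(((h>50)&(h<90)&(s>60)).astype(np.uint8),cv2.MORPH_CLOSE,np.ones((7,7)));print('  pad',quad(d,m,proj(d,(.445,.025,.005)),.005))
```

```text
wrist (np.int64(110), np.int64(45), np.int64(210)) (array([0.487 , 0.1254], dtype=float32), -1.231, np.float32(0.544), np.float32(0.514))
  edge (array([0.4486, 0.2792], dtype=float32), 0.131, np.float32(0.023), np.float32(0.003)) 142 [0.4495 0.2737 0.046 ]
  pad (array([0.4446, 0.0235], dtype=float32), -1.414, np.float32(0.177), np.float32(0.061))
scene (np.int64(105), np.int64(38), np.int64(162)) (array([0.4552, 0.2748], dtype=float32), -1.442, np.float32(0.148), np.float32(0.069))
  edge (array([0.4393, 0.2476], dtype=float32), 1.11, np.float32(0.07), np.float32(0.024)) 155 [0.4586 0.2979 0.046 ]
side (np.int64(104), np.int64(39), np.int64(197)) (array([0.4524, 0.2699], dtype=float32), -1.444, np.float32(0.153), np.float32(0.066))
  edge (array([0.4454, 0.3033], dtype=float32), -1.415, np.float32(0.049), np.float32(0.025)) 139 [0.4465 0.3031 0.046 ]
```

Run:
```python
from h import *
go([.459,.203,.17],1.7)
```

```text
go [0.601, 0.101, -0.022] [0.003, 0.0, -0.0] t 1.97 op 0.997
```

Request:
play_rows(
  rows=[
    [100,[0.6,0.1,-0.022],[0.003,0,0]],
    [100,[0.6,0.1,-0.022],[0.003,0,0]],
    [100,[0.6,0.1,-0.022],[0.003,0,0]],
    [100,[0.6,0.1,-0.022],[0.003,0,0]],
    [100,[0.6,0.1,-0.022],[0.003,0,0]],
    [100,[0.6,0.1,-0.022],[0.003,0,0]],
    [100,[0.6,0.1,-0.022],[0.003,0,0]],
    [100,[0.6,0.1,-0.022],[0.003,0,0]],
  ],
)

```text
time: 2.63
eef_pos: [0.4609, 0.2022, 0.1724]
tcp_rot: [-0.045, 0.704, 0.045, 0.707]
contact_force: [0.7, 0.3, 0.5]
opening: 0.999
```

Run:
```python
from h import *
d=shot('wrist');e=proj(d,(.45,.2725,.046));print(e);np.savez('w2.npz',view=d['view'],f=[d['fx'],d['fy'],d['cx'],d['cy']])
x0,y0=int(e[0])-100,max(0,int(e[1])-100);print(x0,y0)
c=d['color'][y0:y0+200,x0:x0+200,::-1];cv2.imwrite('pics/w2.png',cv2.resize(c,None,fx=3,fy=3))
```

```text
(np.float64(316.36509050937383), np.float64(105.51504006936285))
216 5
```

View pics/w2.png

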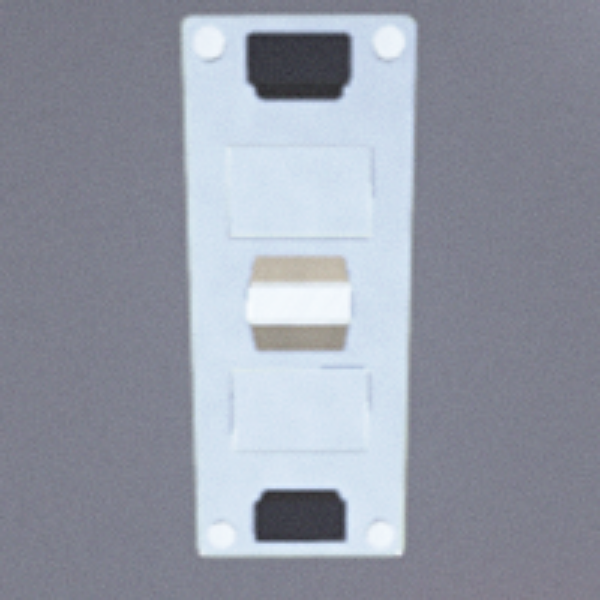

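Knife top: white band at crop (248–351, 281–326), which is full-image (315.8,106.2), within 1 px of the prediction. Now to the red rotor.

Run:
```python
from h import *
z=np.load('w2.npz');d=dict(view=z['view'],fx=z['f'][0],fy=z['f'][1],cx=z['f'][2],cy=z['f'][3])
f=lambda x,y,h:ray(d,216+x/3,5+y/3,h)
print('edge',f(299.5,303.5,.046))
a=np.array([f(182,16,.008),f(414,16,.008),f(198,556,.008),f(405,556,.008)]);print(a.mean(0),np.arctan2(*(a[0]+a[1]-a[2]-a[3])[[1,0]]))
for p in [(.44,-.15,.25),(.43,-.455,.19)]: go(p,-.12)
```

```text
edge [0.44965978 0.27197855 0.046     ]
[0.44963807 0.2719497  0.008     ] 1.7025879063770042
go [-0.258, -1.155, -0.218] [1.157, 0.002, -0.003] t 2.68 op 0.998
go [-0.06, -2.16, -0.38] [1.157, 0.002, -0.003] t 2.68 op 0.998
```

Request:
play_rows(
  rows=[
    [100,[-0.25,-1.0,-0.1],[0.6,0,0]],
    [100,[-0.25,-1.0,-0.1],[0.6,0,0]],
    [100,[-0.25,-1.0,-0.1],[0.6,0,0]],
    [100,[-0.25,-1.0,-0.1],[0.6,0,0]],
    [100,[-0.25,-1.0,-0.1],[0.6,0,0]],
    [100,[-0.25,-1.0,-0.1],[0.6,0,0]],
    [100,[-0.25,-1.0,-0.1],[0.6,0,0]],
    [100,[-0.25,-1.0,-0.1],[0.6,0,0]],
  ],
)

```text
time: 3.35
eef_pos: [0.4691, -0.1048, 0.25]
tcp_rot: [0.283, 0.645, -0.284, 0.651]
contact_force: [0.0, 0.2, -0.4]
opening: 0.998
```

Run:
```python
from h import *
go((.43,-.455,.19),-.12)
```

```text
go [0.205, -0.888, 0.768] [0.551, 0.005, -0.004] t 3.35 op 0.998
```

Request:
play_rows(
  rows=[
    [100,[0.2,-0.89,0.77],[0.551,0.005,-0.004]],
    [100,[0.2,-0.89,0.77],[0.551,0.005,-0.004]],
    [100,[0.2,-0.89,0.77],[0.551,0.005,-0.004]],
    [100,[0.2,-0.89,0.77],[0.551,0.005,-0.004]],
    [100,[0.2,-0.89,0.77],[0.551,0.005,-0.004]],
    [100,[0.2,-0.89,0.77],[0.551,0.005,-0.004]],
    [100,[0.2,-0.89,0.77],[0.551,0.005,-0.004]],
    [100,[0.2,-0.89,0.77],[0.551,0.005,-0.004]],
    [100,[0.2,-0.89,0.77],[0.551,0.005,-0.004]],
    [100,[0.2,-0.89,0.77],[0.551,0.005,-0.004]],
  ],
)

```text
time: 4.18
eef_pos: [0.4301, -0.4569, 0.1867]
tcp_rot: [-0.527, -0.472, 0.53, -0.468]
contact_force: [1.3, 0.2, -0.8]
opening: 1.001
```

```bash
cat >> h.py <<'E'
HUE=dict(red=lambda h:(h<6)|(h>174),orange=lambda h:(h>9)&(h<22),green=lambda h:(h>45)&(h<85),blue=lambda h:(h>105)&(h<128),violet=lambda h:(h>135)&(h<165))
def rotor(col,guess,z=.012,cam='wrist',save=None,rad=.08):
    """colour marks within rad of guess -> hub centre, yaw from the end marks"""
    d=shot(cam,save);h,s,v=hsv(d);m=(HUE[col](h)&(s>110)&(v>70)).astype(np.uint8)
    n,l,st,ce=cv2.connectedComponentsWithStats(m,connectivity=8);P=[]
    for i in range(1,n):
        if st[i,4]<12: continue
        c,_=cv2.findContours((l==i).astype(np.uint8),cv2.RETR_EXTERNAL,cv2.CHAIN_APPROX_NONE)
        mm=cv2.moments(cv2.convexHull(max(c,key=len)))
        if mm['m00']<8: continue
        p=ray(d,mm['m10']/mm['m00'],mm['m01']/mm['m00'],z)[:2]
        if np.hypot(*(p-np.array(guess)))<rad+.03: P.append((st[i,4],p))
    P=[p for a,p in sorted(P,key=lambda t:-t[0])][:3]
    P=np.array(P);print(col,'marks',P.round(4).tolist())
    if len(P)<2: return None
    D=np.linalg.norm(P[:,None]-P[None],axis=2);i,j=np.unravel_index(D.argmax(),D.shape)
    e=P[j]-P[i];yaw=(np.arctan2(e[1],e[0])+np.pi/2)%np.pi-np.pi/2
    out=[(P[i]+P[j])/2]
    if len(P)==3: out.append(P[3-i-j])
    print('  span',D.max().round(4),'yaw',round(yaw,3),'mid,hub',[o.round(4).tolist() for o in out]);return np.mean(out,0),yaw
E
python3 - <<'E'
from h import *
print(ctrl.get_state()['eef_pos'])
for c,g in [('red',(.498,-.463)),('blue',(.52,-.382)),('violet',(.478,-.312))]:
    r=rotor(c,g,save='w3' if c=='red' else None)
    if c=='red' and r: go([*r[0],.10],r[1]); go([*r[0],.002],r[1])
E
```

```text
[ 0.43012252 -0.4568738   0.18671019]
red marks [[0.4973, -0.4647], [0.5602, -0.4725], [0.4343, -0.4567]]
  span 0.1269 yaw -0.125 mid,hub [[0.4972, -0.4646], [0.4973, -0.4647]]
go [0.288, 0.226, 0.009] [0.006, -0.001, 0.004] t 4.23 op 0.998
go [0.615, 0.228, 0.01] [0.006, -0.001, 0.004] t 4.23 op 0.998
blue marks [[0.5193, -0.3833], [0.5824, -0.3834], [0.4559, -0.3833]]
  span 0.1265 yaw -0.001 mid,hub [[0.5191, -0.3834], [0.5193, -0.3833]]
violet marks [[0.4779, -0.3135], [0.5405, -0.3061], [0.4149, -0.3209]]
  span 0.1265 yaw 0.117 mid,hub [[0.4777, -0.3135], [0.4779, -0.3135]]
```

View pics/w3.png

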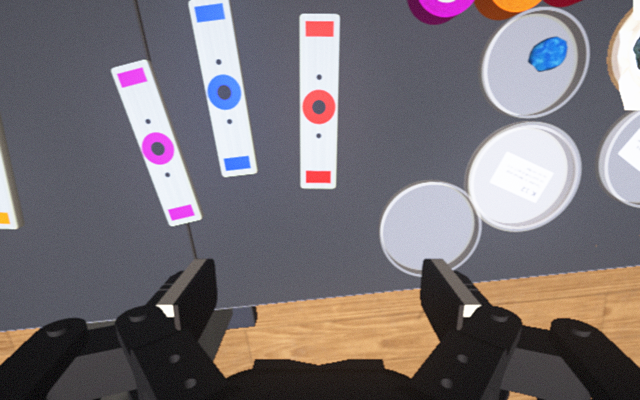

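Red hub at (318,107), end marks at (318,28) and (318,177). Their span and midpoint agree with the hub. Grasping red now.

Request:
play_rows(
  rows=[
    [70,[0.29,0.227,0.009],[0.006,-0.001,0.004]],
    [70,[0.29,0.227,0.009],[0.006,-0.001,0.004]],
    [70,[0.29,0.227,0.009],[0.006,-0.001,0.004]],
    [70,[0.29,0.227,0.009],[0.006,-0.001,0.004]],
    [70,[0.5,0.227,0.009],[0.006,-0.001,0.004]],
    [70,[0.56,0.228,0.01],[0.006,-0.001,0.004]],
    [70,[0.609,0.228,0.01],[0.006,-0.001,0.004]],
    [70,[0.609,0.228,0.01],[0.006,-0.001,0.004]],
    [70,[0.609,0.228,0.01],[0.006,-0.001,0.004]],
    [70,[0.609,0.228,0.01],[0.006,-0.001,0.004]],
  ],
  force=60,
)

```text
time: 5.17
eef_pos: [0.4988, -0.4623, 0.0055]
tcp_rot: [0.529, 0.468, -0.529, 0.47]
contact_force: [0.3, 0.0, 0.6]
opening: 0.699
```

Request:
play_rows(
  rows=[
    [20,[0,0,0],[0,0,0]],
    [20,[0,0,0],[0,0,0]],
    [20,[0,0,0],[0,0,0]],
    [20,[0,0,0],[0,0,0]],
    [20,[0,0,0],[0,0,0]],
    [20,[0,0,0],[0,0,0]],
    [20,[0,0,0],[0,0,0]],
    [20,[0,0,0],[0,0,0]],
  ],
)

```text
time: 5.83
eef_pos: [0.4987, -0.4628, 0.0055]
tcp_rot: [-0.529, -0.468, 0.529, -0.47]
contact_force: [-1.3, 0.5, 6.8]
opening: 0.372
```

Run:
```python
from h import *
s=ctrl.get_state();print(s['eef_pos'],s['opening'],s['contact_force'])
```

```text
[ 0.49873385 -0.46281707  0.00552619] 0.37198055403163105 [-1.30516638  0.49642251  6.77234476]
```

Request:
play_rows(
  rows=[
    [20,[-0.4,0,0],[0,0,0]],
    [20,[-0.8,0,0],[0,0,0]],
    [20,[-0.8,-0.2,-0.2],[-0.2,0,0]],
    [20,[-0.8,-0.2,-0.9],[-0.5,0,0]],
    [20,[-0.8,-0.2,-0.9],[-0.6,0,0]],
    [20,[-0.8,-0.2,-0.9],[-0.6,0,0]],
    [20,[-0.8,-0.2,-0.9],[-0.6,0,0]],
    [20,[-0.8,-0.2,-0.9],[-0.6,0,0]],
    [20,[-0.8,-0.2,-0.9],[-0.6,0,0]],
    [20,[-0.8,-0.2,-0.9],[-0.6,0,0]],
  ],
)

```text
time: 6.67
eef_pos: [0.4701, -0.1839, 0.2441]
tcp_rot: [0.258, 0.66, -0.256, 0.658]
contact_force: [1.1, -0.3, -1.2]
opening: 0.374
```

Run:
```python
from h import *
s=ctrl.get_state();print(s['eef_pos'],s['opening'],s['contact_force'])
go([.4497,.272,.15],1.7026)
```

```text
[ 0.47012069 -0.18385397  0.24412543] 0.37413451985251855 [ 1.084498   -0.25987711 -1.24740268]
go [0.318, 1.072, -1.078] [-0.557, -0.001, -0.002] t 6.67 op 0.374
```

Request:
play_rows(
  rows=[
    [20,[0,0.85,-0.85],[-0.557,0,0]],
    [20,[0,0.85,-0.85],[-0.557,0,0]],
    [20,[0,0.85,-0.85],[-0.557,0,0]],
    [20,[0,0.85,-0.85],[-0.557,0,0]],
    [20,[0,0.85,-0.85],[-0.557,0,0]],
    [20,[0,0.85,-0.85],[-0.557,0,0]],
    [20,[0,0.85,-0.85],[-0.557,0,0]],
    [20,[0,0.85,-0.85],[-0.557,0,0]],
    [20,[0,0.85,-0.85],[-0.557,0,0]],
    [20,[0,0.85,-0.85],[-0.557,0,0]],
  ],
)

```text
time: 7.5
eef_pos: [0.4565, 0.1786, 0.2442]
tcp_rot: [-0.045, 0.706, 0.048, 0.705]
contact_force: [-0.6, 0.1, -1.1]
opening: 0.373
```

Run:
```python
from h import *
s=ctrl.get_state();print(s['eef_pos'],s['opening'],s['contact_force'])
go([.4497,.272,.13],1.7026)
```

```text
[0.45647387 0.17859066 0.24418877] 0.37275467363967274 [-0.61185366  0.093516   -1.05665342]
go [0.382, 0.31, 0.019] [-0.0, -0.001, -0.004] t 7.5 op 0.373
```

Request:
play_rows(
  rows=[
    [20,[0.38,0.31,0.019],[0,-0.001,-0.004]],
    [20,[0.38,0.31,0.019],[0,-0.001,-0.004]],
    [20,[0.38,0.31,0.019],[0,-0.001,-0.004]],
    [20,[0.38,0.31,0.019],[0,-0.001,-0.004]],
    [20,[0.38,0.31,0.019],[0,-0.001,-0.004]],
    [20,[0.38,0.31,0.019],[0,-0.001,-0.004]],
    [20,[0.38,0.31,0.019],[0,-0.001,-0.004]],
    [20,[0.38,0.31,0.019],[0,-0.001,-0.004]],
  ],
)

```text
time: 8.17
eef_pos: [0.453, 0.267, 0.1323]
tcp_rot: [-0.045, 0.704, 0.043, 0.707]
contact_force: [0.5, 0.6, -1.3]
opening: 0.372
```

```bash
cat >> h.py <<'E'
S=np.array([.4497,.272]);TH=1.7026;SX=np.array([np.cos(TH),np.sin(TH)]);SY=np.array([-SX[1],SX[0]])
def instand(p,o=S): return (np.array([SX,SY])@(np.array(p)[:2]-o)).round(4).tolist()
E
python3 - <<'E'
from h import *
s=ctrl.get_state();p=s['eef_pos'];print(p,'tcp in stand',instand(p))
for c in ['wrist','scene','side']: 
    r=rotor('red',p[:2],z=p[2]+.0065,cam=c,save='w4' if c=='wrist' else None)
    if r: print(instand(r[0]),r[1])
go([*S,.053],TH)
E
```

```text
[0.45298076 0.26697965 0.13228546] tcp in stand [-0.0054, -0.0026]
red marks [[0.452, 0.2671], [0.4442, 0.3302], [0.4773, 0.2317]]
  span 0.1039 yaw -1.247 mid,hub [[0.4607, 0.2809], [0.452, 0.2671]]
[0.0011, -0.0069] -1.2469884085069904
red marks [[0.4578, 0.269]]
red marks [[0.5435, 0.2887], [0.4532, 0.2653], [0.4455, 0.3295]]
  span 0.1061 yaw -0.395 mid,hub [[0.4945, 0.3091], [0.4532, 0.2653]]
[0.0119, -0.0259] -0.3950952304734878
go [0.262, 0.018, -0.008] [-0.005, 0.002, 0.002] t 8.32 op 0.375
```

View pics/w4.png

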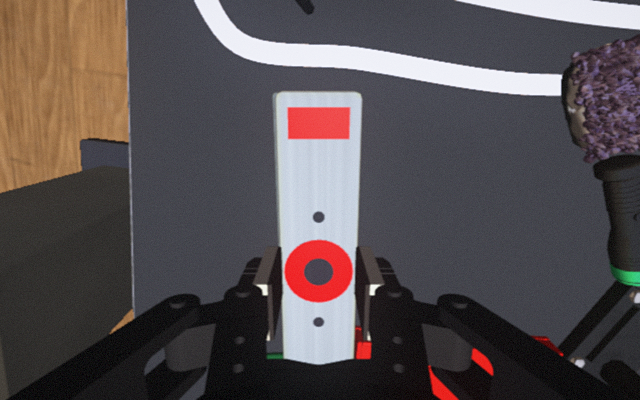

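The hub is visible at (318,270) and the far end mark at (318,123), with the rotor gripped at its middle. It needs about 5 mm along the stand's +x, and I'll check again lower down.

Request:
play_rows(
  rows=[
    [20,[0.15,0.017,-0.006],[-0.005,0.002,0.002]],
    [20,[0.24,0.017,-0.006],[-0.005,0.002,0.002]],
    [20,[0.24,0.017,-0.006],[-0.005,0.002,0.002]],
    [20,[0.24,0.017,-0.006],[-0.005,0.002,0.002]],
    [20,[0.24,0.017,-0.006],[-0.005,0.002,0.002]],
    [20,[0.24,0.017,-0.006],[-0.005,0.002,0.002]],
  ],
)

```text
time: 8.82
eef_pos: [0.4512, 0.2727, 0.0609]
tcp_rot: [-0.047, 0.705, 0.048, 0.706]
contact_force: [-0.7, 0.0, -1.8]
opening: 0.381
```

```bash
cat >> h.py <<'E'
def hub(col,off=.0065,z=None):
    """held/standing rotor in wrist view: hub and far end mark in stand frame"""
    s=ctrl.get_state();p=s['eef_pos'];print('tcp',p.round(4) if hasattr(p,'round') else p,instand(p),'op',round(float(s['opening']),3),'F',np.round(s['contact_force'],1),'t',round(s['time'],2))
    d=shot('wrist');h,sa,v=hsv(d);m=(HUE[col](h)&(sa>110)&(v>70)).astype(np.uint8)
    n,l,st,ce=cv2.connectedComponentsWithStats(m,connectivity=8);zz=p[2]+off if z is None else z
    for i in sorted(range(1,n),key=lambda i:-st[i,4])[:4]:
        c,_=cv2.findContours((l==i).astype(np.uint8),cv2.RETR_EXTERNAL,cv2.CHAIN_APPROX_NONE)
        M=cv2.moments(cv2.convexHull(max(c,key=len)))
        if M['m00']<60: continue
        u,w=M['m10']/M['m00'],M['m01']/M['m00'];q=ray(d,u,w,zz)
        if np.hypot(*(q[:2]-p[:2]))<.09: print(' px',round(u),round(w),'area',st[i,4],'world',q[:2].round(4),'stand',instand(q))
E
python3 - <<'E'
from h import *
hub('red')
E
```

```text
tcp [0.4512 0.2727 0.0609] [0.0005, -0.0015] op 0.381 F [-0.7  0.  -1.8] t 8.82
 px 318 271 area 2786 world [0.4501 0.2728] stand [0.0008, -0.0005]
 px 318 122 area 1967 world [0.4417 0.3358] stand [0.0643, -0.0005]
```

Request:
play_rows(
  rows=[
    [20,[0.015,-0.002,0],[0,0,0]],
    [20,[0.025,-0.002,0],[0,0,0]],
    [20,[0.03,-0.002,0],[0,0,0]],
    [20,[0.03,-0.002,0],[0,0,0]],
    [20,[0.03,-0.002,0],[0,0,0]],
    [20,[0.03,-0.002,0],[0,0,0]],
  ],
)

```text
time: 9.37
eef_pos: [0.4501, 0.2718, 0.0514]
tcp_rot: [-0.047, 0.706, 0.047, 0.705]
contact_force: [-4.2, -2.4, 9.5]
opening: 0.372
```

Run:
```python
from h import *
hub('red')
```

```text
tcp [0.4501 0.2718 0.0514] [-0.0002, -0.0003] op 0.372 F [-4.2 -2.4  9.5] t 9.37
 px 318 271 area 2775 world [0.449 0.272] stand [0.0, 0.0007]
 px 318 122 area 1966 world [0.4406 0.3349] stand [0.0636, 0.0008]
```

Request:
play_rows(
  rows=[
    [20,[-0.002,0,0],[0,0,0]],
    [45,[-0.002,0,0],[0,0,0]],
    [60,[-0.002,0,0],[0,0,0]],
    [65,[-0.002,0,0],[0,0,0]],
    [65,[-0.002,0,0],[0,0,0]],
    [65,[-0.002,0,0],[0,0,0]],
    [65,[-0.002,0,0],[0,0,0]],
    [65,[-0.002,0,0],[0,0,0]],
    [65,[-0.002,0,0],[0,0,0]],
    [65,[-0.002,0,0],[0,0,0]],
  ],
)

```text
time: 10.25
eef_pos: [0.449, 0.2716, 0.0497]
tcp_rot: [-0.047, 0.707, 0.047, 0.704]
contact_force: [-0.1, -0.8, 0.5]
opening: 0.644
```

Run:
```python
from h import *
hub('red',z=.058)
d=shot('side','s5');e=proj(d,(.45,.272,.05));c=d['color'][int(e[1])-45:int(e[1])+45,int(e[0])-60:int(e[0])+60,::-1];cv2.imwrite('pics/s5c.png',cv2.resize(c,None,fx=5,fy=5))
```

```text
tcp [0.449  0.2716 0.0497] [-0.0004, 0.0007] op 0.644 F [-0.1 -0.8  0.5] t 10.25
 px 320 272 area 2833 world [0.449 0.272] stand [0.0001, 0.0007]
 px 321 122 area 1998 world [0.4407 0.3349] stand [0.0635, 0.0007]
```

View pics/s5c.png

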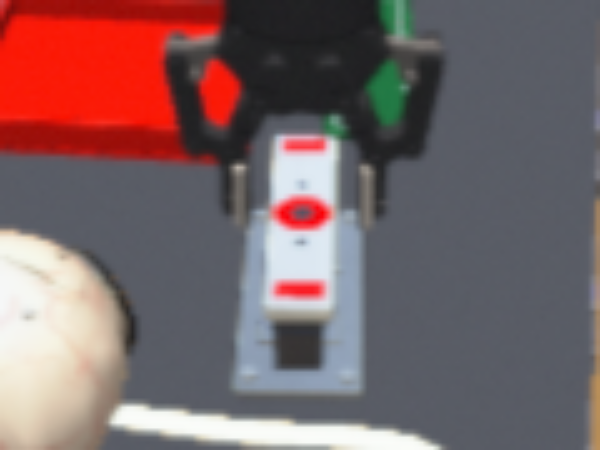

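Red stays level: hub-to-mark spacing in the picture is unchanged, and the side view shows it flat with a gap to the stops. Regrip and carry it to the pad.

Request:
play_rows(
  rows=[
    [20,[0,0,0],[0,0,0]],
    [20,[0,0,0],[0,0,0]],
    [20,[0,0,0],[0,0,0]],
    [20,[0,0,0],[0,0,0]],
    [20,[0,0,0],[0,0,0]],
    [20,[-0.12,0,0],[0,0,0]],
    [20,[-0.24,0,0],[0,0,0]],
    [20,[-0.3,-0.1,0],[0,0,0]],
    [20,[-0.3,-0.24,0],[0,0,0]],
    [20,[-0.3,-0.38,0],[0,0,0]],
  ],
)

```text
time: 11.18
eef_pos: [0.4651, 0.1589, 0.1412]
tcp_rot: [-0.048, 0.705, 0.048, 0.706]
contact_force: [1.6, -0.2, -1.3]
opening: 0.375
```

Run:
```python
from h import *
hub('red')
go([.4452,.0245,.12],1.727)
```

```text
tcp [0.4651 0.1589 0.1412] [-0.1142, -0.0004] op 0.375 F [ 1.6 -0.2 -1.3] t 11.18
 px 477 269 area 17941 world [0.5331 0.1695] stand [-0.1125, -0.0692]
 px 318 272 area 2762 world [0.4642 0.1585] stand [-0.1144, 0.0005]
 px 318 122 area 1901 world [0.4555 0.2219] stand [-0.0504, 0.0009]
 px 362 338 area 554 world [0.489  0.1275] stand [-0.1484, -0.02]
go [0.069, -0.412, -0.123] [-0.016, -0.002, 0.004] t 11.23 op 0.376
```

Request:
play_rows(
  rows=[
    [20,[0.069,-0.412,-0.123],[-0.016,-0.002,0.004]],
    [20,[0.069,-0.412,-0.123],[-0.016,-0.002,0.004]],
    [20,[0.069,-0.412,-0.123],[-0.016,-0.002,0.004]],
    [20,[0.069,-0.412,-0.123],[-0.016,-0.002,0.004]],
    [20,[0.069,-0.412,-0.123],[-0.016,-0.002,0.004]],
    [20,[0.32,-0.412,-0.123],[-0.016,-0.002,0.004]],
    [20,[0.32,-0.412,-0.123],[-0.016,-0.002,0.004]],
    [20,[0.32,-0.412,-0.123],[-0.016,-0.002,0.004]],
    [20,[0.32,-0.412,-0.123],[-0.016,-0.002,0.004]],
    [20,[0.32,-0.412,-0.123],[-0.016,-0.002,0.004]],
  ],
)

```text
time: 12.07
eef_pos: [0.4452, 0.0326, 0.0451]
tcp_rot: [-0.054, 0.704, 0.059, 0.705]
contact_force: [0.4, -0.6, -1.6]
opening: 0.371
```

Run:
```python
from h import *
hub('red',off=.0085)
d=shot('wrist','w6')
go([.4452,.0245,.010],1.727)
```

```text
tcp [0.4452 0.0326 0.0451] [-0.2368, 0.036] op 0.371 F [ 0.4 -0.6 -1.6] t 12.07
 px 318 272 area 2766 world [0.4441 0.0332] stand [-0.236, 0.0369]
 px 318 122 area 1898 world [0.434  0.0956] stand [-0.1728, 0.0388]
go [0.121, -0.025, -0.008] [0.002, 0.003, -0.003] t 12.17 op 0.373
```

View pics/w6.png

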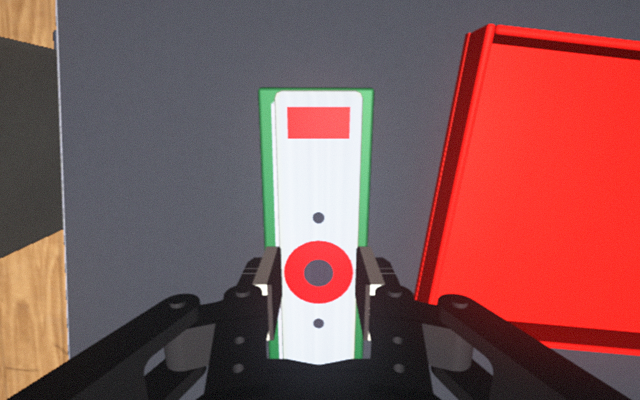

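The red rotor is held over the pad, hub at (318,272). The pad's far corners are at (259,89) and (374,88), which let me compute the pad centre.

Run:
```python
from h import *
d=shot('wrist')
h,s,v=hsv(d)
a,b=ray(d,259,88.5,.005),ray(d,374,88,.005);u=np.array([np.cos(1.727),np.sin(1.727)])
print(a,b,np.linalg.norm(a-b),((a+b)/2)[:2]-.088*u, ray(d,264,240,.005),ray(d,371,240,.005))
hub('red',off=.0085)
```

```text
[0.40293412 0.10524803 0.005     ] [0.46112722 0.11487675 0.005     ] 0.058984311447240666 [0.44572076 0.02313379] [0.41521583 0.0232209  0.005     ] [0.47621006 0.03295589 0.005     ]
tcp [0.4462 0.032  0.0462] [-0.2374, 0.0351] op 0.373 F [ 0.3  0.1 -0.8] t 12.22
 px 318 272 area 2764 world [0.445  0.0327] stand [-0.2366, 0.0361]
 px 318 122 area 1899 world [0.435  0.0951] stand [-0.1735, 0.0378]
```

Request:
play_rows(
  rows=[
    [20,[0.05,-0.03,-0.002],[0.002,0.003,-0.003]],
    [20,[0.1,-0.03,-0.002],[0.002,0.003,-0.003]],
    [20,[0.112,-0.03,-0.002],[0.002,0.003,-0.003]],
    [20,[0.118,-0.03,-0.002],[0.002,0.003,-0.003]],
    [20,[0.118,-0.03,-0.002],[0.002,0.003,-0.003]],
    [20,[0.118,-0.03,-0.002],[0.002,0.003,-0.003]],
    [20,[0.118,-0.03,-0.002],[0.002,0.003,-0.003]],
  ],
)

```text
time: 12.85
eef_pos: [0.4456, 0.0231, 0.0092]
tcp_rot: [-0.055, 0.706, 0.055, 0.704]
contact_force: [0.4, -0.3, -0.3]
opening: 0.375
```

Run:
```python
from h import *
hub('red',off=.0085)
```

```text
tcp [0.4456 0.0231 0.0092] [-0.2463, 0.0367] op 0.375 F [ 0.4 -0.3 -0.3] t 12.85
 px 318 272 area 2767 world [0.4446 0.0238] stand [-0.2454, 0.0377]
 px 318 122 area 1896 world [0.4348 0.0862] stand [-0.1822, 0.0392]
 px 482 361 area 290 world [ 0.5278 -0.0097] stand [-0.2896, -0.0404]
```

Request:
play_rows(
  rows=[
    [20,[0.004,0,0],[0,0,0]],
    [20,[0.004,0,0],[0,0,0]],
    [45,[0.004,0,0],[0,0,0]],
    [60,[0.004,0,0],[0,0,0]],
    [60,[0.004,0,0],[0,0,0]],
    [60,[0,0,0],[0,0,0]],
    [60,[-0.1,0,0],[0,0,0]],
    [60,[-0.3,0,0],[0,0,0]],
    [60,[-0.5,0,0],[0,0,0]],
    [60,[-0.6,0,0],[0,0,0]],
  ],
)

```text
time: 13.73
eef_pos: [0.4448, 0.0231, 0.1646]
tcp_rot: [-0.054, 0.707, 0.056, 0.703]
contact_force: [1.1, -0.7, 0.2]
opening: 0.602
```

Run:
```python
from h import *
rotor('red',(.445,.024),z=.017)
go([.423,-.142,.19],-.14)
```

```text
red marks [[0.4447, 0.0227], [0.4349, 0.0859], [0.4543, -0.0405]]
  span 0.1279 yaw -1.418 mid,hub [[0.4446, 0.0227], [0.4447, 0.0227]]
go [-0.052, -0.527, -0.176] [1.189, 0.006, -0.004] t 13.78 op 0.599
```

Red lies on the pad 1.5 mm off its centre, yaw −1.418. Next: orange.

Request:
play_rows(
  rows=[
    [70,[-0.08,-0.527,-0.176],[0.6,0,0]],
    [70,[-0.08,-0.527,-0.176],[0.6,0,0]],
    [70,[-0.08,-0.527,-0.176],[0.6,0,0]],
    [70,[-0.08,-0.527,-0.176],[0.6,0,0]],
    [70,[-0.08,-0.527,-0.176],[0.6,0,0]],
    [70,[-0.08,-0.527,-0.176],[0.6,0,0]],
    [70,[-0.08,-0.527,-0.176],[0.6,0,0]],
    [70,[-0.08,-0.527,-0.176],[0.6,0,0]],
    [70,[-0.08,-0.527,-0.176],[0.6,0,0]],
  ],
)

```text
time: 14.53
eef_pos: [0.4179, -0.1416, 0.1869]
tcp_rot: [0.271, 0.655, -0.272, 0.651]
contact_force: [0.2, -0.9, 1.0]
opening: 0.7
```

Request:
play_rows(
  rows=[
    [70,[0,0,0],[0.589,0,0]],
    [70,[0,0,0],[0.589,0,0]],
    [70,[0,0,0],[0.589,0,0]],
    [70,[0,0,0],[0.589,0,0]],
    [70,[0,0,0],[0.589,0,0]],
    [70,[0,0,0],[0.589,0,0]],
    [70,[0,0,0],[0.589,0,0]],
    [70,[0,0,0],[0.589,0,0]],
    [70,[0,0,0],[0.589,0,0]],
    [70,[0,0,0],[0.589,0,0]],
  ],
)

```text
time: 15.37
eef_pos: [0.4181, -0.1413, 0.1871]
tcp_rot: [-0.532, -0.466, 0.534, -0.463]
contact_force: [0.8, 0.8, 0.3]
opening: 0.7
```

Run:
```python
from h import *
print(ctrl.get_state()['eef_pos'])
r=rotor('orange',(.4926,-.152))
if r: go([*r[0],.10],r[1]); go([*r[0],.003],r[1])
```

```text
[ 0.41807138 -0.14132941  0.1870755 ]
orange marks []
```

Run:
```python
from h import *
rotor('orange',(.4926,-.152),rad=.4,save='w7')
rotor('orange',(.4926,-.152),rad=.3,cam='scene',save='s7')
```

```text
orange marks [[0.2474, -0.3787], [0.2511, -0.1724], [0.2785, 0.1937]]
  span 0.5732 yaw 1.516 mid,hub [[0.263, -0.0925], [0.2511, -0.1724]]
orange marks [[0.4949, -0.1487], [0.4331, -0.1397]]
  span 0.0625 yaw -0.145 mid,hub [[0.464, -0.1442]]
```

View pics/w7.png

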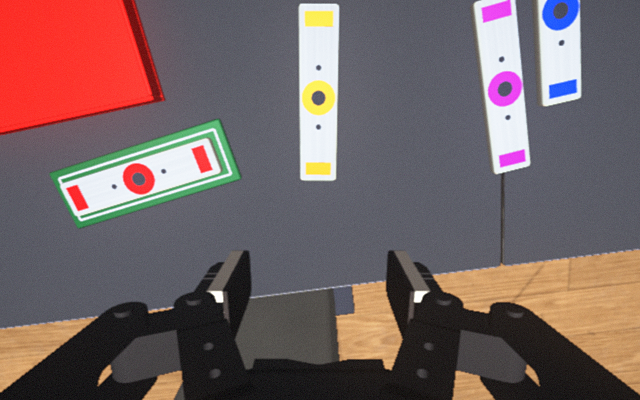

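Orange is in place, hub at (318,98). It shows yellowish under the wrist light, so I'll widen the hue band. Red sits inside the pad outline at (139,178).

```bash
sed -i 's/(h>9)&(h<22)/(h>9)\&(h<36)/' h.py
python3 - <<'E'
from h import *
r=rotor('orange',(.4926,-.152))
if r: go([*r[0],.10],r[1]); go([*r[0],.003],r[1])
E
```

```text
orange marks [[0.493, -0.1513], [0.5557, -0.1606], [0.43, -0.1423]]
  span 0.127 yaw -0.145 mid,hub [[0.4929, -0.1515], [0.493, -0.1513]]
go [0.29, 0.253, -0.002] [0.003, -0.0, 0.003] t 15.57 op 0.699
go [0.613, 0.255, -0.002] [0.003, -0.0, 0.003] t 15.57 op 0.699
```

Request:
play_rows(
  rows=[
    [70,[0.29,0.253,-0.002],[0.003,0,0.003]],
    [70,[0.29,0.253,-0.002],[0.003,0,0.003]],
    [70,[0.29,0.253,-0.002],[0.003,0,0.003]],
    [70,[0.4,0.255,-0.002],[0.003,0,0.003]],
    [70,[0.5,0.255,-0.002],[0.003,0,0.003]],
    [70,[0.57,0.255,-0.002],[0.003,0,0.003]],
    [70,[0.61,0.255,-0.002],[0.003,0,0.003]],
    [70,[0.61,0.255,-0.002],[0.003,0,0.003]],
    [70,[0.61,0.255,-0.002],[0.003,0,0.003]],
    [70,[0.61,0.255,-0.002],[0.003,0,0.003]],
  ],
)

```text
time: 16.4
eef_pos: [0.4944, -0.1522, 0.0056]
tcp_rot: [0.535, 0.461, -0.535, 0.463]
contact_force: [-0.6, -0.4, 0.7]
opening: 0.7
```

Request:
play_rows(
  rows=[
    [20,[0,0,0],[0,0,0]],
    [20,[0,0,0],[0,0,0]],
    [20,[0,0,0],[0,0,0]],
    [20,[0,0,0],[0,0,0]],
    [20,[0,0,0],[0,0,0]],
    [20,[-0.2,0,0],[0,0,0]],
    [20,[-0.4,0,0],[0,0,0]],
    [20,[-0.5,0,0],[0,0,0]],
    [20,[-0.5,0,0],[-0.2,0,0]],
    [20,[-0.5,0,0],[-0.2,0,0]],
  ],
  force=70,
)

```text
time: 17.23
eef_pos: [0.4972, -0.1536, 0.1625]
tcp_rot: [0.473, 0.522, -0.47, 0.532]
contact_force: [0.7, 0.3, -0.5]
opening: 0.366
```

Run:
```python
from h import *
hub('orange')
go([.458,.0,.20],.9)
go([.4497,.272,.14],TH)
```

```text
tcp [ 0.4972 -0.1536  0.1625] [-0.4281, 0.0088] op 0.366 F [ 0.7  0.3 -0.5] t 17.23
 px 318 270 area 2671 world [ 0.4958 -0.1529] stand [-0.4273, 0.0101]
 px 318 123 area 1886 world [ 0.5585 -0.1459] stand [-0.4286, -0.0529]
 px 442 391 area 304 world [ 0.4379 -0.2202] stand [-0.4864, 0.0764]
go [-0.139, -0.065, -0.52] [-0.5, 0.005, -0.004] t 17.28 op 0.369
go [0.056, 0.009, -1.425] [-1.011, 0.007, -0.001] t 17.28 op 0.369
```

Request:
play_rows(
  rows=[
    [20,[-0.1,-0.05,-1.0],[-0.6,0,0]],
    [20,[-0.1,-0.05,-1.0],[-0.6,0,0]],
    [20,[-0.1,-0.05,-1.0],[-0.6,0,0]],
    [20,[-0.1,-0.05,-1.0],[-0.6,0,0]],
    [20,[-0.1,-0.05,-1.0],[-0.6,0,0]],
    [20,[-0.1,-0.05,-1.0],[-0.6,0,0]],
    [20,[-0.1,-0.05,-1.0],[-0.6,0,0]],
    [20,[-0.1,-0.05,-1.0],[-0.6,0,0]],
    [20,[-0.1,-0.05,-1.0],[-0.6,0,0]],
    [20,[-0.1,-0.05,-1.0],[-0.6,0,0]],
  ],
)

```text
time: 18.12
eef_pos: [0.4462, 0.1456, 0.1833]
tcp_rot: [0.183, 0.683, -0.184, 0.682]
contact_force: [0.4, -0.5, -1.4]
opening: 0.366
```

Run:
```python
from h import *
go([.4497,.272,.11],TH)
```

```text
go [0.244, 0.371, -0.201] [-0.418, -0.001, 0.0] t 18.12 op 0.366
```

Request:
play_rows(
  rows=[
    [20,[0.1,0.371,-0.2],[-0.418,0,0]],
    [20,[0.1,0.371,-0.2],[-0.418,0,0]],
    [20,[0.1,0.371,-0.2],[-0.418,0,0]],
    [20,[0.1,0.371,-0.2],[-0.418,0,0]],
    [20,[0.1,0.371,-0.2],[-0.418,0,0]],
    [20,[0.1,0.371,-0.2],[-0.418,0,0]],
    [20,[0.36,0.371,-0.2],[-0.418,0,0]],
    [20,[0.36,0.371,-0.2],[-0.418,0,0]],
    [20,[0.36,0.371,-0.2],[-0.418,0,0]],
    [20,[0.36,0.371,-0.2],[-0.418,0,0]],
  ],
)

```text
time: 18.95
eef_pos: [0.449, 0.2695, 0.0735]
tcp_rot: [-0.046, 0.708, 0.045, 0.703]
contact_force: [-0.4, -0.7, -0.0]
opening: 0.368
```

Run:
```python
from h import *
hub('orange');hub('orange')
go([*S,.0515],TH)
```

```text
tcp [0.449  0.2695 0.0735] [-0.0023, 0.001] op 0.368 F [-0.4 -0.7 -0. ] t 18.95
 px 318 270 area 2737 world [0.448  0.2699] stand [-0.0019, 0.002]
 px 318 123 area 1892 world [0.4398 0.3325] stand [0.0613, 0.0019]
tcp [0.4511 0.2706 0.0761] [-0.0016, -0.0012] op 0.367 F [ 0.2  0.7 -0.5] t 19.0
 px 318 270 area 2733 world [0.4501 0.2709] stand [-0.0011, -0.0002]
 px 318 123 area 1893 world [0.4418 0.3335] stand [0.062, -0.0002]
go [0.087, 0.003, -0.009] [-0.001, 0.001, -0.0] t 19.05 op 0.365
```

Request:
play_rows(
  rows=[
    [20,[0.05,0.005,0.001],[0,0,0]],
    [20,[0.07,0.005,0.001],[0,0,0]],
    [20,[0.076,0.005,0.001],[0,0,0]],
    [20,[0.08,0.005,0.001],[0,0,0]],
    [20,[0.08,0.005,0.001],[0,0,0]],
    [20,[0.08,0.005,0.001],[0,0,0]],
    [20,[0.08,0.005,0.001],[0,0,0]],
  ],
)

```text
time: 19.63
eef_pos: [0.4512, 0.2734, 0.0528]
tcp_rot: [-0.047, 0.705, 0.047, 0.706]
contact_force: [0.5, 0.2, -1.3]
opening: 0.369
```

Run:
```python
from h import *
hub('orange')
```

```text
tcp [0.4512 0.2734 0.0528] [0.0012, -0.0017] op 0.369 F [ 0.5  0.2 -1.3] t 19.63
 px 318 270 area 2730 world [0.4503 0.2737] stand [0.0017, -0.0008]
 px 318 123 area 1895 world [0.4417 0.3363] stand [0.0648, -0.0006]
```

Request:
play_rows(
  rows=[
    [20,[0.005,-0.004,0],[0,0,0]],
    [20,[0.006,-0.004,0],[0,0,0]],
    [20,[0.006,-0.004,0],[0,0,0]],
    [45,[0.006,-0.004,0],[0,0,0]],
    [60,[0.006,-0.004,0],[0,0,0]],
    [65,[0.006,-0.004,0],[0,0,0]],
    [65,[0.006,-0.004,0],[0,0,0]],
    [65,[0.006,-0.004,0],[0,0,0]],
    [65,[0.006,-0.004,0],[0,0,0]],
    [65,[0.006,-0.004,0],[0,0,0]],
  ],
)

```text
time: 20.52
eef_pos: [0.4509, 0.272, 0.0501]
tcp_rot: [-0.047, 0.706, 0.047, 0.705]
contact_force: [0.3, -0.1, 0.6]
opening: 0.65
```

Run:
```python
from h import *
hub('orange',z=.058)
d=shot('wrist','w8');d=shot('side','s8');e=proj(d,(.45,.272,.05));c=d['color'][int(e[1])-45:int(e[1])+45,int(e[0])-60:int(e[0])+60,::-1];cv2.imwrite('pics/s8c.png',cv2.resize(c,None,fx=5,fy=5))
```

```text
tcp [0.4509 0.272  0.0501] [-0.0002, -0.0012] op 0.65 F [ 0.3 -0.1  0.6] t 20.52
 px 320 275 area 2527 world [0.4509 0.2707] stand [-0.0014, -0.001]
 px 320 130 area 2296 world [0.4427 0.3322] stand [0.0606, -0.001]
```

View pics/s8c.png

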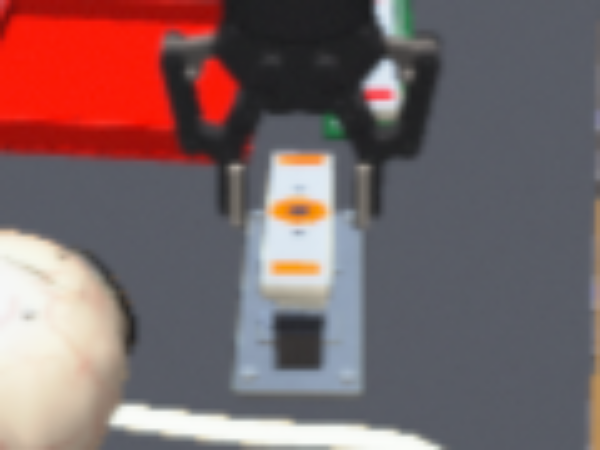

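Orange tips: its far end is up and its near end down on the stop, with the middle on the edge. I'll wait a little, then regrip, lift and take it to the tray, turning it level on the way.

Request:
play_rows(
  rows=[
    [65,[0,0,0],[0,0,0]],
    [65,[0,0,0],[0,0,0]],
    [65,[0,0,0],[0,0,0]],
    [20,[0,0,0],[0,0,0]],
    [20,[0,0,0],[0,0,0]],
    [20,[0,0,0],[0,0,0]],
    [20,[0,0,0],[0,0,0]],
    [20,[-0.12,0,0],[0,0,0]],
    [20,[-0.25,0,0],[0,0,0]],
    [20,[-0.36,0,0],[0,0,0]],
  ],
)

```text
time: 21.5
eef_pos: [0.4505, 0.2719, 0.159]
tcp_rot: [-0.047, 0.706, 0.047, 0.705]
contact_force: [0.9, 0.4, -0.4]
opening: 0.369
```

Run:
```python
from h import *
hub('orange')
go([.595,.108,.14],.056)
```

```text
tcp [0.4505 0.2719 0.159 ] [-0.0003, -0.0008] op 0.369 F [ 0.9  0.4 -0.4] t 21.5
 px 318 275 area 2504 world [0.4498 0.27  ] stand [-0.002, 0.0001]
 px 317 131 area 2212 world [0.4413 0.3317] stand [0.0603, 0.0004]
 px 135 312 area 336 world [0.3695 0.2404] stand [-0.0208, 0.0836]
go [0.094, -0.609, 0.389] [1.049, 0.004, -0.008] t 21.55 op 0.374
```

Request:
play_rows(
  rows=[
    [20,[0,-0.609,0.389],[0.6,0,0]],
    [20,[0,-0.609,0.389],[0.6,0,0]],
    [20,[0,-0.609,0.389],[0.6,0,0]],
    [20,[0,-0.609,0.389],[0.6,0,0]],
    [20,[0,-0.609,0.389],[0.6,0,0]],
    [20,[0,-0.609,0.389],[0.6,0,0]],
    [20,[0,-0.609,0.389],[0.6,0,0]],
    [20,[0,-0.609,0.389],[0.6,0,0]],
  ],
)

```text
time: 22.22
eef_pos: [0.5911, 0.1049, 0.1568]
tcp_rot: [0.281, 0.649, -0.281, 0.648]
contact_force: [-1.2, 0.7, -1.5]
opening: 0.371
```

Request:
play_rows(
  rows=[
    [20,[0,0,0],[0.45,0,0]],
    [20,[0,0,0],[0.45,0,0]],
    [20,[0,0,0],[0.45,0,0]],
    [20,[0,0,0],[0.45,0,0]],
    [20,[0,0,0],[0.45,0,0]],
    [20,[0,0,0],[0.45,0,0]],
    [20,[0,0,0],[0.45,0,0]],
    [20,[0,0,0],[0.45,0,0]],
  ],
)

```text
time: 22.88
eef_pos: [0.5904, 0.1063, 0.1573]
tcp_rot: [0.486, 0.514, -0.486, 0.513]
contact_force: [0.3, -1.1, -0.4]
opening: 0.372
```

Run:
```python
from h import *
hub('orange')
d=shot('wrist','w9')
go([.595,.108,.02],.056)
```

```text
tcp [0.5904 0.1063 0.1573] [-0.1828, -0.1177] op 0.372 F [ 0.3 -1.1 -0.4] t 22.88
 px 318 275 area 2432 world [0.5869 0.1068] stand [-0.1818, -0.1143]
 px 317 131 area 2197 world [0.6491 0.1106] stand [-0.1862, -0.1764]
go [0.459, 0.015, -0.005] [-0.0, -0.0, 0.001] t 22.98 op 0.37
```

View pics/w9.png

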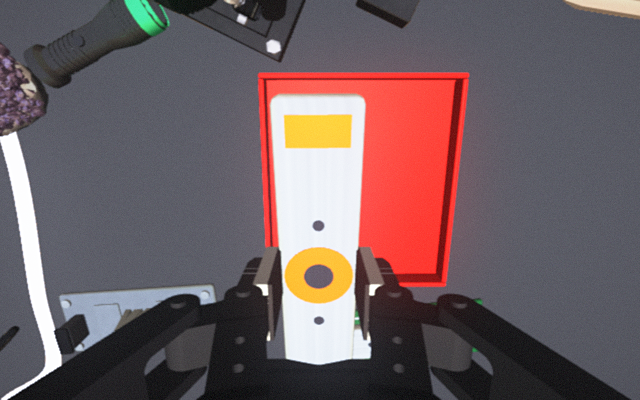

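The tray's far rim corners are at (259,73) and (468,73), with the near-right corner at (446,285). I'll compute its centre from these.

Run:
```python
from h import *
d=shot('wrist')
a,b,c=[ray(d,*p,.024)[:2] for p in [(259,73),(468,73),(446,286)]]
print(a,b,c,np.linalg.norm(a-b),np.linalg.norm(b-c),'ctr',(a+c)/2,'yaw',np.arctan2(*(b-c)[::-1]))
ctr=(a+c)/2;y=(a-b)/np.linalg.norm(a-b);t=ctr+.033*y;print(t,ctr-.033*y)
hub('orange');go([*t,.035],.056)
```

```text
[0.68081986 0.1568632 ] [ 0.68959485 -0.00142773] [ 0.51002234 -0.01285846] 0.15853397197177868 0.1799359508031348 ctr [0.5954211  0.07200237] yaw 0.06356944121079718
[0.59359452 0.10495178] [0.59724768 0.03905296]
tcp [0.5906 0.1063 0.1578] [-0.1828, -0.1179] op 0.371 F [ 0.9 -0.2 -1.7] t 23.03
 px 318 275 area 2433 world [0.5871 0.1068] stand [-0.1818, -0.1145]
 px 317 131 area 2196 world [0.6493 0.1106] stand [-0.1863, -0.1766]
go [0.41, 0.01, 0.005] [-0.001, -0.0, 0.0] t 23.08 op 0.371
```

Request:
play_rows(
  rows=[
    [20,[0.12,0.018,0.003],[0,0,-0.08]],
    [20,[0.25,0.018,0.003],[0,0,-0.11]],
    [20,[0.36,0.018,0.003],[0,0,-0.11]],
    [20,[0.42,0.018,0.003],[0,0,-0.11]],
    [20,[0.46,0.018,0.003],[0,0,-0.11]],
    [20,[0.474,0.018,0.003],[0,0,-0.11]],
    [20,[0.474,0.018,0.003],[0,0,-0.11]],
    [20,[0.474,0.018,0.003],[0,0,-0.11]],
    [20,[0.474,0.018,0.003],[0,0,-0.11]],
  ],
)

```text
time: 23.83
eef_pos: [0.5979, 0.1058, 0.0182]
tcp_rot: [0.441, 0.553, -0.528, 0.47]
contact_force: [-0.6, 0.5, -1.4]
opening: 0.366
```

Run:
```python
from h import *
hub('orange',z=.022)
```

```text
tcp [0.5979 0.1058 0.0182] [-0.1842, -0.1251] op 0.366 F [-0.6  0.5 -1.4] t 23.83
 px 318 275 area 2450 world [0.5929 0.1062] stand [-0.1831, -0.1202]
 px 317 131 area 2197 world [0.6583 0.1101] stand [-0.1879, -0.1855]
```

Request:
play_rows(
  rows=[
    [20,[0.01,0.002,0],[0,0,0]],
    [20,[0.02,0.003,0],[0,0,0]],
    [20,[0.02,0.003,0],[0,0,0]],
    [46,[0.02,0.003,0],[0,0,0]],
    [46,[0.02,0.003,0],[0,0,0]],
    [46,[0.02,0.003,0],[0,0,0]],
    [46,[-0.1,-0.017,0],[0,0,0]],
    [46,[-0.22,-0.04,0],[0,0,0]],
    [70,[-0.34,-0.06,0],[0,0,0.11]],
    [70,[-0.5,-0.09,0],[0,0,0.11]],
  ],
)

```text
time: 24.72
eef_pos: [0.5942, 0.1057, 0.1612]
tcp_rot: [0.487, 0.513, -0.486, 0.513]
contact_force: [0.2, 0.1, -0.3]
opening: 0.691
```

Run:
```python
from h import *
rotor('orange',(.594,.105),z=.017)
go([.45,-.383,.19],0.)
```

```text
orange marks [[0.5939, 0.1061], [0.6573, 0.1099], [0.5301, 0.1024]]
  span 0.1274 yaw 0.059 mid,hub [[0.5937, 0.1061], [0.5939, 0.1061]]
go [-0.067, -0.583, 1.601] [0.035, -0.0, -0.011] t 24.77 op 0.705
```

Orange lies flat in the tray: hub (.594,.106), mark span 127.4 mm. On to blue.

Request:
play_rows(
  rows=[
    [70,[-0.1,-0.3,0.9],[0.02,0,-0.01]],
    [70,[-0.1,-0.3,0.9],[0.02,0,-0.01]],
    [70,[-0.1,-0.3,0.9],[0.02,0,-0.01]],
    [70,[-0.1,-0.3,0.9],[0.02,0,-0.01]],
    [70,[-0.1,-0.3,0.9],[0.02,0,-0.01]],
    [70,[-0.1,-0.3,0.9],[0.02,0,-0.01]],
    [70,[-0.1,-0.3,0.9],[0.02,0,-0.01]],
    [70,[-0.1,-0.3,0.9],[0.02,0,-0.01]],
    [70,[-0.1,-0.3,0.9],[0.02,0,-0.01]],
  ],
)

```text
time: 25.52
eef_pos: [0.52, -0.1706, 0.1918]
tcp_rot: [0.491, 0.508, -0.499, 0.501]
contact_force: [0.6, 0.3, 1.1]
opening: 0.699
```

Run:
```python
from h import *
go([.45,-.383,.19],0.)
```

```text
go [0.01, -0.246, 0.704] [0.012, 0.0, 0.01] t 25.52 op 0.699
```

Request:
play_rows(
  rows=[
    [70,[0.01,-0.246,0.704],[0.012,0,0.01]],
    [70,[0.01,-0.246,0.704],[0.012,0,0.01]],
    [70,[0.01,-0.246,0.704],[0.012,0,0.01]],
    [70,[0.01,-0.246,0.704],[0.012,0,0.01]],
    [70,[0.01,-0.246,0.704],[0.012,0,0.01]],
    [70,[0.01,-0.246,0.704],[0.012,0,0.01]],
    [70,[0.01,-0.246,0.704],[0.012,0,0.01]],
    [70,[0.01,-0.246,0.704],[0.012,0,0.01]],
  ],
)

```text
time: 26.18
eef_pos: [0.4516, -0.3807, 0.1888]
tcp_rot: [0.499, 0.501, -0.499, 0.5]
contact_force: [-0.2, 0.4, -0.4]
opening: 0.697
```

Run:
```python
from h import *
v=rotor('violet',(.478,-.3135))
r=rotor('blue',(.519,-.383))
if r: go([*r[0],.10],r[1]); go([*r[0],.003],r[1])
```

```text
violet marks [[0.4776, -0.3137], [0.5404, -0.3064], [0.4148, -0.3212]]
  span 0.1265 yaw 0.117 mid,hub [[0.4776, -0.3138], [0.4776, -0.3137]]
blue marks [[0.5336, -0.3593], [0.5966, -0.354], [0.4705, -0.3645]]
  span 0.1265 yaw 0.083 mid,hub [[0.5336, -0.3593], [0.5336, -0.3593]]
go [0.296, 0.273, -0.066] [-0.049, -0.001, 0.0] t 26.28 op 0.698
go [0.62, 0.273, -0.065] [-0.049, -0.001, 0.0] t 26.28 op 0.698
```

Blue has been knocked to (.534,−.359), too close to violet for a centred grip: about 18 mm gap against a 14.5 mm finger. I'll first grip it near its far end, past violet's end, and shift it into free space. Checking the charger's position first.

Run:
```python
from h import *
d=shot('scene');print('charger',ray(d,420,241,.015),'dish',ray(d,398,326,.0))
g=np.array([.5336,-.3593])+.042*np.array([np.cos(.083),np.sin(.083)]);print(g)
go([*g,.06],.083);go([*g,.004],.083)
```

```text
charger [ 0.70224535 -0.37908599  0.015     ] dish [ 3.77421576e-01 -5.51810547e-01 -2.22044605e-16]
[ 0.57545541 -0.355818  ]
go [0.43, 0.412, -0.076] [-0.049, -0.001, 0.0] t 26.33 op 0.702
go [0.617, 0.412, -0.076] [-0.049, -0.001, 0.0] t 26.33 op 0.702
```

Request:
play_rows(
  rows=[
    [58,[0.3,0.412,-0.076],[-0.049,0,0]],
    [58,[0.3,0.412,-0.076],[-0.049,0,0]],
    [58,[0.3,0.412,-0.076],[-0.049,0,0]],
    [58,[0.3,0.412,-0.076],[-0.049,0,0]],
    [58,[0.3,0.412,-0.076],[-0.049,0,0]],
    [58,[0.45,0.412,-0.076],[-0.049,0,0]],
    [58,[0.57,0.412,-0.076],[-0.049,0,0]],
    [58,[0.61,0.412,-0.076],[-0.049,0,0]],
    [58,[0.614,0.412,-0.076],[-0.049,0,0]],
    [58,[0.614,0.412,-0.076],[-0.049,0,0]],
  ],
)

```text
time: 27.17
eef_pos: [0.5745, -0.3577, 0.0055]
tcp_rot: [0.479, 0.52, -0.479, 0.52]
contact_force: [0.8, -0.8, 0.5]
opening: 0.58
```

Request:
play_rows(
  rows=[
    [20,[0,0,0],[0,0,0]],
    [20,[0,0,0],[0,0,0]],
    [20,[0,0,0],[0,0,0]],
    [20,[0,0,0],[0,0,0]],
    [20,[0,0,0],[0,0,0]],
    [20,[-0.02,0,0.01],[0,0,0]],
    [20,[-0.03,0,0.05],[0,0,0]],
    [20,[-0.03,0,0.1],[0,0,0]],
    [20,[-0.03,0,0.16],[0,0,0]],
    [20,[-0.03,0,0.16],[0,0,0]],
  ],
)

```text
time: 28.0
eef_pos: [0.5787, -0.4108, 0.0154]
tcp_rot: [0.479, 0.518, -0.481, 0.521]
contact_force: [0.2, 0.0, 0.2]
opening: 0.353
```

Request:
play_rows(
  rows=[
    [20,[0.025,0,0],[0,0,0]],
    [20,[0.03,0,0],[0,0,0]],
    [20,[0.03,0,0],[0,0,0]],
    [60,[0.03,0,0],[0,0,0]],
    [65,[0.03,0,0],[0,0,0]],
    [65,[0.03,0,0],[0,0,0]],
    [65,[-0.1,0,0],[0,0,0]],
    [65,[-0.3,-0.1,0],[0,0,0]],
    [65,[-0.4,-0.25,0],[0,0,0]],
    [65,[-0.5,-0.37,0],[0,0,0]],
  ],
)

```text
time: 28.83
eef_pos: [0.4983, -0.412, 0.1384]
tcp_rot: [0.479, 0.52, -0.479, 0.52]
contact_force: [-0.5, -0.5, -0.3]
opening: 0.653
```

Run:
```python
from h import *
print(ctrl.get_state()['eef_pos'])
r=rotor('blue',(.53,-.405));rotor('violet',(.478,-.3135))
if r: go([*r[0],.10],r[1]); go([*r[0],.003],r[1])
```

```text
[ 0.49826533 -0.41204538  0.13841342]
blue marks [[0.5344, -0.4109], [0.5978, -0.4072], [0.4705, -0.4149]]
  span 0.1276 yaw 0.06 mid,hub [[0.5341, -0.411], [0.5344, -0.4109]]
violet marks [[0.4781, -0.314], [0.5408, -0.3067], [0.415, -0.3191]]
  span 0.1264 yaw 0.099 mid,hub [[0.4779, -0.3129], [0.4781, -0.314]]
go [0.143, 0.123, -0.004] [0.012, 0.004, -0.002] t 28.93 op 0.648
go [0.467, 0.122, -0.006] [0.012, 0.004, -0.002] t 28.93 op 0.648
```

Request:
play_rows(
  rows=[
    [65,[0.2,0.12,-0.005],[0.012,0,0]],
    [65,[0.2,0.12,-0.005],[0.012,0,0]],
    [65,[0.2,0.12,-0.005],[0.012,0,0]],
    [65,[0.2,0.12,-0.005],[0.012,0,0]],
    [65,[0.2,0.12,-0.005],[0.012,0,0]],
  ],
)

```text
time: 29.35
eef_pos: [0.534, -0.4079, 0.0769]
tcp_rot: [0.484, 0.516, -0.484, 0.515]
contact_force: [0.4, -0.4, 0.8]
opening: 0.646
```

Run:
```python
from h import *
hub('blue',z=.012)
r=[(.5344,-.411)]
go([*r[0],.003],.06)
```

```text
tcp [ 0.534  -0.4079  0.0769] [-0.6851, 0.0057] op 0.646 F [ 0.4 -0.4  0.8] t 29.35
 px 324 214 area 1367 world [ 0.5366 -0.4109] stand [-0.6884, 0.0036]
 px 325 111 area 837 world [ 0.5998 -0.4071] stand [-0.6929, -0.0596]
 px 324 302 area 538 world [ 0.473  -0.4147] stand [-0.6838, 0.0671]
go [0.25, -0.001, 0.008] [0.001, 0.001, -0.0] t 29.4 op 0.651
```

Request:
play_rows(
  rows=[
    [65,[0.1,0.004,0.009],[0,0,0]],
    [65,[0.2,0.004,0.009],[0,0,0]],
    [65,[0.245,0.004,0.009],[0,0,0]],
    [65,[0.245,0.004,0.009],[0,0,0]],
    [20,[0.245,0.004,0.009],[0,0,0]],
    [20,[0.245,0.004,0.009],[0,0,0]],
    [20,[0.245,0.004,0.009],[0,0,0]],
    [20,[0.245,0.004,0.009],[0,0,0]],
    [20,[0.245,0.004,0.009],[0,0,0]],
    [20,[0.245,0.004,0.009],[0,0,0]],
  ],
)

```text
time: 30.23
eef_pos: [0.5366, -0.4122, 0.0064]
tcp_rot: [0.484, 0.514, -0.485, 0.517]
contact_force: [-1.4, -0.4, 5.6]
opening: 0.367
```

Request:
play_rows(
  rows=[
    [20,[-0.2,0,0],[0,0,0]],
    [20,[-0.5,0,0],[0,0,0]],
    [20,[-0.65,0,0],[-0.1,0,0]],
    [20,[-0.65,-0.25,-1.0],[-0.5,0,0]],
    [20,[-0.65,-0.25,-1.0],[-0.5,0,0]],
    [20,[-0.65,-0.25,-1.0],[-0.5,0,0]],
    [20,[-0.65,-0.25,-1.0],[-0.5,0,0]],
    [20,[-0.65,-0.25,-1.0],[-0.5,0,0]],
    [20,[-0.65,-0.25,-1.0],[-0.5,0,0]],
    [20,[-0.65,-0.25,-1.0],[-0.5,0,0]],
  ],
)

```text
time: 31.07
eef_pos: [0.4483, -0.1377, 0.1931]
tcp_rot: [0.25, 0.662, -0.25, 0.661]
contact_force: [1.0, -0.5, -0.6]
opening: 0.368
```

Run:
```python
from h import *
hub('blue');go([.455,.20,.16],TH)
```

```text
tcp [ 0.4483 -0.1377  0.1931] [-0.406, 0.0552] op 0.368 F [ 1.  -0.5 -0.6] t 31.07
 px 318 266 area 2780 world [ 0.4485 -0.1356] stand [-0.4039, 0.0547]
 px 318 117 area 1859 world [ 0.4901 -0.0883] stand [-0.3625, 0.0073]
go [0.12, 0.849, -0.709] [-0.543, -0.002, -0.003] t 31.12 op 0.367
```

Request:
play_rows(
  rows=[
    [20,[0,0.849,-0.709],[-0.543,0,0]],
    [20,[0,0.849,-0.709],[-0.543,0,0]],
    [20,[0,0.849,-0.709],[-0.543,0,0]],
    [20,[0,0.849,-0.709],[-0.543,0,0]],
    [20,[0,0.849,-0.709],[-0.543,0,0]],
    [20,[0,0.849,-0.709],[-0.543,0,0]],
    [20,[0,0.849,-0.709],[-0.543,0,0]],
    [20,[0,0.849,-0.709],[-0.543,0,0]],
    [20,[0,0.849,-0.709],[-0.543,0,0]],
    [20,[0,0.849,-0.709],[-0.543,0,0]],
  ],
)

```text
time: 31.95
eef_pos: [0.458, 0.194, 0.1928]
tcp_rot: [-0.047, 0.706, 0.047, 0.705]
contact_force: [0.5, -0.2, -1.8]
opening: 0.368
```

Run:
```python
from h import *
hub('blue');go([*S,.075],TH)
```

```text
tcp [0.458  0.194  0.1928] [-0.0785, 0.002] op 0.368 F [ 0.5 -0.2 -1.8] t 31.95
 px 318 266 area 2765 world [0.4567 0.1965] stand [-0.0758, 0.0029]
 px 318 117 area 1858 world [0.4482 0.259 ] stand [-0.0127, 0.0032]
go [0.392, 0.266, 0.007] [-0.0, -0.001, 0.0] t 32.0 op 0.366
```

Request:
play_rows(
  rows=[
    [20,[0.15,0.256,0.005],[0,0,0]],
    [20,[0.3,0.256,0.005],[0,0,0]],
    [20,[0.39,0.256,0.005],[0,0,0]],
    [20,[0.39,0.256,0.005],[0,0,0]],
    [20,[0.39,0.256,0.005],[0,0,0]],
    [20,[0.39,0.256,0.005],[0,0,0]],
    [20,[0.39,0.256,0.005],[0,0,0]],
  ],
)

```text
time: 32.58
eef_pos: [0.4521, 0.2675, 0.0779]
tcp_rot: [-0.045, 0.705, 0.045, 0.707]
contact_force: [0.2, -0.4, -0.8]
opening: 0.367
```

Run:
```python
from h import *
hub('blue');hub('blue')
```

```text
tcp [0.4521 0.2675 0.0779] [-0.0047, -0.0018] op 0.367 F [ 0.2 -0.4 -0.8] t 32.58
 px 318 266 area 2840 world [0.4508 0.27  ] stand [-0.0021, -0.0008]
 px 318 117 area 1958 world [0.4426 0.3325] stand [0.0609, -0.0009]
tcp [0.4526 0.2678 0.0786] [-0.0045, -0.0023] op 0.367 F [ 0.4 -0.6 -0.1] t 32.63
 px 318 266 area 2842 world [0.4513 0.2703] stand [-0.0019, -0.0013]
 px 318 117 area 1962 world [0.4432 0.3328] stand [0.0611, -0.0016]
```

Down and release.

Request:
play_rows(
  rows=[
    [20,[0.05,0.006,-0.003],[0,0,0]],
    [20,[0.075,0.006,-0.003],[0,0,0]],
    [20,[0.082,0.006,-0.003],[0,0,0]],
    [20,[0.082,0.006,-0.003],[0,0,0]],
    [20,[0.082,0.006,-0.003],[0,0,0]],
    [20,[0.082,0.006,-0.003],[0,0,0]],
  ],
)

```text
time: 33.18
eef_pos: [0.4499, 0.2699, 0.0524]
tcp_rot: [-0.046, 0.705, 0.046, 0.706]
contact_force: [-0.3, -1.3, 2.0]
opening: 0.366
```

Run:
```python
from h import *
hub('blue')
```

```text
tcp [0.4499 0.2699 0.0524] [-0.0021, 0.0] op 0.366 F [-0.3 -1.3  2. ] t 33.18
 px 318 266 area 2837 world [0.4486 0.2724] stand [0.0005, 0.001]
 px 318 117 area 1959 world [0.4405 0.3349] stand [0.0636, 0.0009]
```

Request:
play_rows(
  rows=[
    [20,[0,0,0],[0,0,0]],
    [45,[0,0,0],[0,0,0]],
    [60,[0,0,0],[0,0,0]],
    [65,[0,0,0],[0,0,0]],
    [65,[0,0,0],[0,0,0]],
    [65,[0,0,0],[0,0,0]],
    [65,[0,0,0],[0,0,0]],
    [65,[0,0,0],[0,0,0]],
    [65,[0,0,0],[0,0,0]],
    [65,[0,0,0],[0,0,0]],
  ],
)

```text
time: 34.07
eef_pos: [0.4493, 0.27, 0.0515]
tcp_rot: [-0.046, 0.706, 0.046, 0.706]
contact_force: [0.5, -0.0, 0.6]
opening: 0.649
```

Request:
play_rows(
  rows=[
    [65,[0,0,0],[0,0,0]],
    [65,[0,0,0],[0,0,0]],
    [65,[0,0,0],[0,0,0]],
  ],
)

```text
time: 34.32
eef_pos: [0.4493, 0.27, 0.0515]
tcp_rot: [-0.046, 0.706, 0.046, 0.706]
contact_force: [0.4, -0.2, 0.1]
opening: 0.652
```

Run:
```python
from h import *
hub('blue',z=.058)
```

```text
tcp [0.4493 0.27   0.0515] [-0.0019, 0.0007] op 0.652 F [ 0.4 -0.2  0.1] t 34.32
 px 319 263 area 3052 world [0.4483 0.2738] stand [0.0019, 0.0011]
 px 319 114 area 1691 world [0.4401 0.3363] stand [0.065, 0.0011]
```

Blue tips the other way: the far mark shrank (area 1959→1691) and the hub grew. Regrip and carry to the second tray slot.

Request:
play_rows(
  rows=[
    [20,[0,0,0],[0,0,0]],
    [20,[0,0,0],[0,0,0]],
    [20,[0,0,0],[0,0,0]],
    [20,[0,0,0],[0,0,0]],
    [20,[0,0,0],[0,0,0]],
    [20,[-0.12,0,0],[0,0,0]],
    [20,[-0.25,0,0],[0,0,0]],
    [20,[-0.36,0,0],[0,0,0]],
    [20,[-0.36,0,0],[0,0,0]],
    [20,[-0.36,0,0],[0,0,0]],
  ],
)

```text
time: 35.2
eef_pos: [0.4509, 0.2705, 0.1618]
tcp_rot: [-0.045, 0.704, 0.046, 0.707]
contact_force: [-0.4, -0.3, -2.6]
opening: 0.368
```

Run:
```python
from h import *
hub('blue')
go([.597,.039,.16],.06)
```

```text
tcp [0.4509 0.2705 0.1618] [-0.0016, -0.001] op 0.368 F [-0.4 -0.3 -2.6] t 35.2
 px 318 262 area 3036 world [0.4493 0.2746] stand [0.0026, 0.0]
 px 318 114 area 1720 world [0.4414 0.337 ] stand [0.0655, -0.0003]
go [-0.002, -0.827, 0.389] [1.044, 0.0, -0.0] t 35.25 op 0.373
```

Request:
play_rows(
  rows=[
    [20,[0,-0.82,0.389],[0.6,0,0]],
    [20,[0,-0.82,0.389],[0.6,0,0]],
    [20,[0,-0.82,0.389],[0.6,0,0]],
    [20,[0,-0.82,0.389],[0.6,0,0]],
    [20,[0,-0.82,0.389],[0.6,0,0]],
    [20,[0,-0.82,0.389],[0.6,0,0]],
    [20,[0,-0.82,0.389],[0.6,0,0]],
    [20,[0,-0.82,0.389],[0.6,0,0]],
    [20,[0,-0.82,0.389],[0.6,0,0]],
    [20,[0,-0.82,0.389],[0.6,0,0]],
  ],
)

```text
time: 36.08
eef_pos: [0.5952, 0.0411, 0.1565]
tcp_rot: [0.279, 0.652, -0.28, 0.648]
contact_force: [0.9, 0.5, -1.7]
opening: 0.366
```

Request:
play_rows(
  rows=[
    [20,[0,0,0],[0.444,0,0.05]],
    [20,[0,0,0],[0.444,0,0.05]],
    [20,[0,0,0],[0.444,0,0.05]],
    [20,[0,0,0],[0.444,0,0.05]],
    [20,[0,0,0],[0.444,0,0.05]],
    [20,[0,0,0],[0.444,0,0.05]],
    [20,[0,0,0],[0.444,0,0]],
    [20,[0,0,0],[0.444,0,0]],
    [20,[0,0,0],[0.444,0,0]],
  ],
)

```text
time: 36.83
eef_pos: [0.5963, 0.0424, 0.1585]
tcp_rot: [0.484, 0.516, -0.484, 0.515]
contact_force: [-0.0, -0.4, -2.1]
opening: 0.369
```

Run:
```python
from h import *
hub('blue')
go([.597,.039,.018],.06)
```

```text
tcp [0.5963 0.0424 0.1585] [-0.2469, -0.1152] op 0.369 F [-0.  -0.4 -2.1] t 36.83
 px 318 263 area 2940 world [0.5988 0.0432] stand [-0.2464, -0.1177]
 px 319 114 area 1644 world [0.6614 0.0469] stand [-0.2509, -0.1803]
go [0.469, 0.002, 0.011] [0.002, -0.0, 0.0] t 36.88 op 0.37
```

Request:
play_rows(
  rows=[
    [20,[0.12,-0.008,0.01],[0,0,0.08]],
    [20,[0.25,-0.008,0.01],[0,0,0.11]],
    [20,[0.36,-0.008,0.01],[0,0,0.11]],
    [20,[0.42,-0.008,0.01],[0,0,0.11]],
    [20,[0.46,-0.008,0.01],[0,0,0.11]],
    [20,[0.48,-0.008,0.01],[0,0,0.11]],
    [20,[0.48,-0.008,0.01],[0,0,0.11]],
    [20,[0.48,-0.008,0.01],[0,0,0.11]],
    [20,[0.48,-0.008,0.01],[0,0,0.11]],
  ],
)

```text
time: 37.63
eef_pos: [0.5963, 0.0378, 0.0176]
tcp_rot: [0.528, 0.47, -0.438, 0.556]
contact_force: [-1.0, -0.4, -0.7]
opening: 0.372
```

Run:
```python
from h import *
hub('blue',z=.022)
```

```text
tcp [0.5963 0.0378 0.0176] [-0.2514, -0.1145] op 0.372 F [-1.  -0.4 -0.7] t 37.63
 px 318 263 area 2983 world [0.597  0.0385] stand [-0.2508, -0.1153]
 px 319 114 area 1629 world [0.6616 0.0422] stand [-0.2557, -0.1799]
```

Request:
play_rows(
  rows=[
    [20,[0.01,-0.002,0],[0,0,0]],
    [20,[0.02,-0.003,0],[0,0,0]],
    [20,[0.02,-0.003,0],[0,0,0]],
    [46,[0.02,-0.003,0],[0,0,0]],
    [46,[0.02,-0.003,0],[0,0,0]],
    [46,[0.02,-0.003,0],[0,0,0]],
    [46,[-0.1,0.017,0],[0,0,0]],
    [46,[-0.22,0.04,0],[0,0,0]],
    [70,[-0.34,0.06,0],[0,0,-0.11]],
    [70,[-0.5,0.09,0],[0,0,-0.11]],
  ],
)

```text
time: 38.52
eef_pos: [0.5935, 0.0381, 0.1561]
tcp_rot: [0.483, 0.517, -0.487, 0.513]
contact_force: [1.0, -0.5, -0.4]
opening: 0.697
```

Run:
```python
from h import *
rotor('blue',(.597,.039),z=.017);rotor('orange',(.594,.106),z=.017)
go([.408,-.322,.19],.117)
```

```text
blue marks [[0.5951, 0.0385], [0.6587, 0.042], [0.5309, 0.0346]]
  span 0.1279 yaw 0.058 mid,hub [[0.5948, 0.0383], [0.5951, 0.0385]]
orange marks [[0.5951, 0.1063], [0.6582, 0.1102], [0.5324, 0.0948]]
  span 0.1267 yaw 0.122 mid,hub [[0.5953, 0.1025], [0.5951, 0.1063]]
go [-0.088, -0.717, 1.157] [-0.036, 0.002, -0.011] t 38.62 op 0.7
```

Blue lies flat in the tray and orange is undisturbed; one of its marks is partly hidden by a finger. Next: violet.

Request:
play_rows(
  rows=[
    [70,[-0.11,-0.64,0.98],[-0.036,0,-0.011]],
    [70,[-0.11,-0.64,0.98],[-0.036,0,-0.011]],
    [70,[-0.11,-0.64,0.98],[-0.036,0,-0.011]],
    [70,[-0.11,-0.64,0.98],[-0.036,0,-0.011]],
    [70,[-0.11,-0.64,0.98],[-0.036,0,-0.011]],
    [70,[-0.11,-0.64,0.98],[-0.036,0,-0.011]],
    [70,[-0.11,-0.64,0.98],[-0.036,0,-0.011]],
    [70,[-0.11,-0.64,0.98],[-0.036,0,-0.011]],
    [70,[-0.11,-0.64,0.98],[-0.036,0,-0.011]],
    [70,[-0.11,-0.64,0.98],[-0.036,0,-0.011]],
  ],
)

```text
time: 39.45
eef_pos: [0.4198, -0.2704, 0.1898]
tcp_rot: [0.466, 0.53, -0.476, 0.524]
contact_force: [0.4, 0.1, 0.6]
opening: 0.698
```

Run:
```python
from h import *
print(ctrl.get_state()['eef_pos'])
r=rotor('violet',(.478,-.3135))
if r: go([*r[0],.09],r[1]); go([*r[0],.003],r[1])
```

```text
[ 0.41983241 -0.27044076  0.1897994 ]
violet marks [[0.4148, -0.3217]]
```

Run:
```python
from h import *
go([.408,-.322,.18],.117)
```

```text
go [0.032, -0.061, 0.172] [-0.003, 0.0, 0.011] t 39.5 op 0.697
```

Request:
play_rows(
  rows=[
    [70,[0.03,-0.06,0.172],[-0.003,0,0.011]],
    [70,[0.03,-0.06,0.172],[-0.003,0,0.011]],
    [70,[0.03,-0.06,0.172],[-0.003,0,0.011]],
    [70,[0.03,-0.06,0.172],[-0.003,0,0.011]],
    [70,[0.03,-0.06,0.172],[-0.003,0,0.011]],
  ],
)

```text
time: 39.92
eef_pos: [0.4097, -0.319, 0.18]
tcp_rot: [0.469, 0.53, -0.468, 0.529]
contact_force: [-0.1, -0.4, 0.3]
opening: 0.703
```

Run:
```python
from h import *
print(ctrl.get_state()['eef_pos'])
r=rotor('violet',(.478,-.3135),rad=.2)
if r: go([*r[0],.09],r[1]); go([*r[0],.003],r[1])
```

```text
[ 0.40972816 -0.31897625  0.18000311]
violet marks [[0.4148, -0.322]]
```

Run:
```python
from h import *
d=shot('wrist','w10')
for p in [(.4779,-.3135,.012),(.47,-.3145,.012),(.5408,-.3067,.012)]:
    u,v=map(int,proj(d,p));print(u,v,cv2.cvtColor(d['color'],cv2.COLOR_RGB2HSV)[v-12:v+13:3,u].tolist())
```

```text
322 107 [[150, 73, 255], [150, 77, 255], [138, 69, 184], [122, 48, 155], [126, 46, 156], [119, 44, 158], [120, 45, 152], [150, 82, 255], [150, 87, 255]]
322 116 [[122, 48, 155], [126, 46, 156], [119, 44, 158], [120, 45, 152], [150, 82, 255], [150, 87, 255], [150, 87, 255], [150, 2, 255], [90, 1, 255]]
323 27 [[120, 1, 255], [90, 2, 255], [150, 77, 255], [150, 80, 255], [150, 82, 255], [150, 80, 255], [150, 82, 255], [0, 0, 255], [120, 1, 255]]
```

View pics/w10.png

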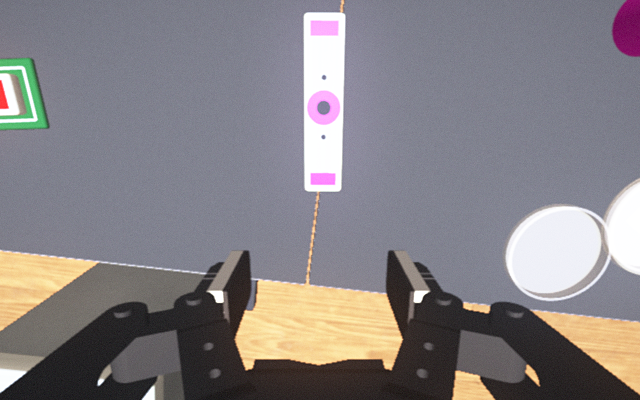

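Violet is in place, hub at (323,108). The wrist light just washes out its saturation, so I'll lower that threshold.

```bash
sed -i "s/(s>110)/(s>(60 if col=='violet' else 110))/; s/(sa>110)/(sa>(60 if col=='violet' else 110))/" h.py
python3 - <<'E'
from h import *
r=rotor('violet',(.478,-.3135))
if r: go([*r[0],.09],r[1]); go([*r[0],.003],r[1])
E
```

```text
violet marks [[0.4778, -0.3144], [0.5406, -0.3071], [0.4148, -0.3217]]
  span 0.1265 yaw 0.115 mid,hub [[0.4777, -0.3144], [0.4778, -0.3144]]
go [0.301, 0.227, 0.012] [0.005, -0.0, 0.0] t 40.07 op 0.7
go [0.591, 0.227, 0.012] [0.005, -0.0, 0.0] t 40.07 op 0.7
```

Request:
play_rows(
  rows=[
    [70,[0.29,0.227,0.012],[0.005,0,0]],
    [70,[0.29,0.227,0.012],[0.005,0,0]],
    [70,[0.29,0.227,0.012],[0.005,0,0]],
    [70,[0.4,0.227,0.012],[0.005,0,0]],
    [70,[0.5,0.227,0.012],[0.005,0,0]],
    [70,[0.56,0.227,0.012],[0.005,0,0]],
    [70,[0.588,0.227,0.012],[0.005,0,0]],
    [70,[0.588,0.227,0.012],[0.005,0,0]],
    [70,[0.588,0.227,0.012],[0.005,0,0]],
    [70,[0.588,0.227,0.012],[0.005,0,0]],
  ],
)

```text
time: 40.9
eef_pos: [0.4785, -0.3165, 0.0059]
tcp_rot: [0.471, 0.527, -0.471, 0.529]
contact_force: [0.4, -0.4, 1.1]
opening: 0.698
```

Request:
play_rows(
  rows=[
    [20,[0,0,0],[0,0,0]],
    [20,[0,0,0],[0,0,0]],
    [20,[0,0,0],[0,0,0]],
    [20,[0,0,0],[0,0,0]],
    [20,[0,0,0],[0,0,0]],
    [20,[-0.2,0,0],[0,0,0]],
    [20,[-0.4,0,0],[0,0,0]],
    [20,[-0.6,0,0],[-0.05,0,0]],
    [20,[-0.6,0,-0.2],[-0.1,0,0]],
    [20,[-0.6,0,-0.2],[-0.2,0,0]],
  ],
)

```text
time: 41.73
eef_pos: [0.4709, -0.2568, 0.1873]
tcp_rot: [0.391, 0.588, -0.391, 0.59]
contact_force: [0.7, 0.3, -1.8]
opening: 0.367
```

Run:
```python
from h import *
hub('violet');go([.455,.20,.16],TH)
```

```text
tcp [ 0.4709 -0.2568  0.1873] [-0.527, 0.0485] op 0.367 F [ 0.7  0.3 -1.8] t 41.73
 px 318 268 area 2816 world [ 0.4706 -0.2557] stand [-0.5258, 0.0486]
 px 318 119 area 1971 world [ 0.5288 -0.2311] stand [-0.5091, -0.0123]
go [0.104, 0.544, -1.409] [-0.825, 0.005, -0.001] t 41.78 op 0.366
```

Request:
play_rows(
  rows=[
    [20,[0,0.36,-0.94],[-0.6,0,0]],
    [20,[0,0.36,-0.94],[-0.6,0,0]],
    [20,[0,0.36,-0.94],[-0.6,0,0]],
    [20,[0,0.36,-0.94],[-0.6,0,0]],
    [20,[0,0.36,-0.94],[-0.6,0,0]],
    [20,[0,0.36,-0.94],[-0.6,0,0]],
    [20,[0,0.36,-0.94],[-0.6,0,0]],
    [20,[0,0.36,-0.94],[-0.6,0,0]],
    [20,[0,0.36,-0.94],[-0.6,0,0]],
    [20,[0,0.36,-0.94],[-0.6,0,0]],
  ],
)

```text
time: 42.62
eef_pos: [0.4611, 0.0462, 0.1841]
tcp_rot: [0.082, 0.702, -0.082, 0.702]
contact_force: [0.6, -0.1, -1.2]
opening: 0.361
```

Run:
```python
from h import *
go([*S,.10],TH)
```

```text
go [0.28, 0.724, -0.21] [-0.232, -0.0, 0.0] t 42.62 op 0.361
```

Request:
play_rows(
  rows=[
    [20,[0,0.718,-0.21],[-0.232,0,0]],
    [20,[0,0.718,-0.21],[-0.232,0,0]],
    [20,[0,0.718,-0.21],[-0.232,0,0]],
    [20,[0,0.718,-0.21],[-0.232,0,0]],
    [20,[0,0.718,-0.21],[-0.232,0,0]],
    [20,[0,0.718,-0.21],[-0.232,0,0]],
    [20,[0.3,0.718,-0.21],[-0.232,0,0]],
    [20,[0.36,0.718,-0.21],[-0.232,0,0]],
    [20,[0.36,0.718,-0.21],[-0.232,0,0]],
    [20,[0.36,0.718,-0.21],[-0.232,0,0]],
  ],
)

```text
time: 43.45
eef_pos: [0.4456, 0.2667, 0.0695]
tcp_rot: [-0.047, 0.71, 0.044, 0.701]
contact_force: [-1.5, -1.2, -2.2]
opening: 0.367
```

Run:
```python
from h import *
hub('violet');hub('violet')
```

```text
tcp [0.4456 0.2667 0.0695] [-0.0047, 0.0048] op 0.367 F [-1.5 -1.2 -2.2] t 43.45
 px 318 268 area 2877 world [0.4445 0.2683] stand [-0.003, 0.0056]
 px 318 119 area 1999 world [0.4364 0.331 ] stand [0.0602, 0.0055]
tcp [0.4479 0.2677 0.0729] [-0.0041, 0.0024] op 0.362 F [ 1.1 -0.  -0.7] t 43.5
 px 318 268 area 2876 world [0.4468 0.2692] stand [-0.0024, 0.0032]
 px 318 119 area 1999 world [0.4386 0.3319] stand [0.0608, 0.0031]
```

Request:
play_rows(
  rows=[
    [20,[0.04,0.007,0.003],[0,0,0]],
    [20,[0.06,0.007,0.003],[0,0,0]],
    [20,[0.06,0.007,0.003],[0,0,0]],
    [20,[0.06,0.007,0.003],[0,0,0]],
    [20,[0.06,0.007,0.003],[0,0,0]],
    [20,[0.06,0.007,0.003],[0,0,0]],
  ],
)

```text
time: 44.05
eef_pos: [0.4509, 0.2724, 0.059]
tcp_rot: [-0.046, 0.705, 0.047, 0.706]
contact_force: [-0.7, -0.5, -1.5]
opening: 0.362
```

Run:
```python
from h import *
hub('violet')
```

```text
tcp [0.4509 0.2724 0.059 ] [0.0003, -0.0013] op 0.362 F [-0.7 -0.5 -1.5] t 44.05
 px 318 268 area 2881 world [0.4497 0.274 ] stand [0.0019, -0.0003]
 px 318 120 area 2001 world [0.4414 0.3365] stand [0.0651, -0.0003]
```

Request:
play_rows(
  rows=[
    [20,[0.015,-0.005,0],[0,0,0]],
    [20,[0.022,-0.005,0],[0,0,0]],
    [20,[0.024,-0.005,0],[0,0,0]],
    [20,[0.024,-0.005,0],[0,0,0]],
    [20,[0.024,-0.005,0],[0,0,0]],
    [20,[0.024,-0.005,0],[0,0,0]],
  ],
)

```text
time: 44.6
eef_pos: [0.4508, 0.2706, 0.0521]
tcp_rot: [-0.047, 0.706, 0.047, 0.705]
contact_force: [-2.5, -1.6, 5.7]
opening: 0.364
```

Run:
```python
from h import *
hub('violet')
```

```text
tcp [0.4508 0.2706 0.0521] [-0.0015, -0.0009] op 0.364 F [-2.5 -1.6  5.7] t 44.6
 px 318 268 area 2880 world [0.4496 0.2722] stand [0.0002, 0.0001]
 px 318 119 area 2003 world [0.4413 0.3348] stand [0.0634, 0.0001]
```

Request:
play_rows(
  rows=[
    [20,[-0.002,0,0],[0,0,0]],
    [45,[-0.002,0,0],[0,0,0]],
    [60,[-0.002,0,0],[0,0,0]],
    [65,[-0.002,0,0],[0,0,0]],
    [65,[-0.002,0,0],[0,0,0]],
    [65,[-0.002,0,0],[0,0,0]],
    [65,[-0.002,0,0],[0,0,0]],
    [65,[-0.002,0,0],[0,0,0]],
    [65,[-0.002,0,0],[0,0,0]],
    [65,[-0.002,0,0],[0,0,0]],
  ],
)

```text
time: 45.48
eef_pos: [0.4506, 0.2707, 0.0516]
tcp_rot: [-0.046, 0.706, 0.047, 0.705]
contact_force: [1.0, -0.7, 1.0]
opening: 0.647
```

Run:
```python
from h import *
hub('violet',z=.058);hub('violet',z=.058)
```

```text
tcp [0.4506 0.2707 0.0516] [-0.0014, -0.0007] op 0.647 F [ 1.  -0.7  1. ] t 45.48
 px 319 268 area 2886 world [0.4497 0.2719] stand [-0.0001, -0.0]
 px 318 120 area 2062 world [0.4413 0.3348] stand [0.0633, 0.0001]
tcp [0.4506 0.2707 0.0516] [-0.0014, -0.0007] op 0.649 F [-0.9 -0.4 -0.2] t 45.53
 px 319 268 area 2881 world [0.4497 0.272 ] stand [-0.0, -0.0]
 px 318 120 area 2065 world [0.4413 0.3348] stand [0.0633, 0.0001]
```

Violet stays level: positions unchanged, and mark spacing 63.3 mm as when held. Regrip and stack it on red.

Request:
play_rows(
  rows=[
    [65,[0,0,0],[0,0,0]],
    [65,[0,0,0],[0,0,0]],
    [20,[0,0,0],[0,0,0]],
    [20,[0,0,0],[0,0,0]],
    [20,[0,0,0],[0,0,0]],
    [20,[0,0,0],[0,0,0]],
    [20,[0,0,0],[0,0,0]],
    [20,[-0.12,0,0],[0,0,0]],
    [20,[-0.24,0,0],[0,0,0]],
    [20,[-0.3,-0.1,0],[0,0,0]],
  ],
)

```text
time: 46.42
eef_pos: [0.4557, 0.244, 0.145]
tcp_rot: [-0.047, 0.704, 0.049, 0.707]
contact_force: [2.7, 1.5, -0.4]
opening: 0.366
```

Run:
```python
from h import *
hub('violet');go([.4446,.0227,.12],1.7236)
```

```text
tcp [0.4557 0.244  0.145 ] [-0.0285, -0.0023] op 0.366 F [ 2.7  1.5 -0.4] t 46.42
 px 318 268 area 2833 world [0.4545 0.2455] stand [-0.0269, -0.0013]
 px 318 120 area 1906 world [0.4459 0.308 ] stand [0.0362, -0.001]
go [0.092, -0.708, -0.142] [-0.012, 0.006, 0.001] t 46.47 op 0.367
```

Request:
play_rows(
  rows=[
    [20,[0,-0.71,-0.135],[-0.013,0,0]],
    [20,[0,-0.71,-0.135],[-0.013,0,0]],
    [20,[0,-0.71,-0.135],[-0.013,0,0]],
    [20,[0,-0.71,-0.135],[-0.013,0,0]],
    [20,[0,-0.71,-0.135],[-0.013,0,0]],
    [20,[0,-0.71,-0.135],[-0.013,0,0]],
    [20,[0.15,-0.71,-0.135],[-0.013,0,0]],
    [20,[0.15,-0.71,-0.135],[-0.013,0,0]],
    [20,[0.15,-0.71,-0.135],[-0.013,0,0]],
    [20,[0.15,-0.71,-0.135],[-0.013,0,0]],
  ],
)

```text
time: 47.3
eef_pos: [0.4419, 0.025, 0.0962]
tcp_rot: [-0.054, 0.706, 0.054, 0.704]
contact_force: [0.7, 0.4, -0.5]
opening: 0.367
```

Run:
```python
from h import *
hub('violet')
go([.4446,.0227,.04],1.7236)
```

```text
tcp [0.4419 0.025  0.0962] [-0.2439, 0.0402] op 0.367 F [ 0.7  0.4 -0.5] t 47.3
 px 318 268 area 2827 world [0.4407 0.0265] stand [-0.2422, 0.0411]
 px 318 120 area 1954 world [0.431 0.089] stand [-0.179, 0.0426]
go [0.191, -0.008, 0.004] [0.0, 0.0, -0.0] t 47.35 op 0.364
```

Request:
play_rows(
  rows=[
    [20,[0.12,-0.013,0.007],[0,0,0]],
    [20,[0.18,-0.013,0.007],[0,0,0]],
    [20,[0.2,-0.013,0.007],[0,0,0]],
    [20,[0.2,-0.013,0.007],[0,0,0]],
    [20,[0.2,-0.013,0.007],[0,0,0]],
    [20,[0.2,-0.013,0.007],[0,0,0]],
    [20,[0.2,-0.013,0.007],[0,0,0]],
  ],
)

```text
time: 47.93
eef_pos: [0.4465, 0.0209, 0.0382]
tcp_rot: [-0.054, 0.704, 0.054, 0.706]
contact_force: [0.1, 0.1, -1.3]
opening: 0.364
```

Run:
```python
from h import *
hub('violet')
```

```text
tcp [0.4465 0.0209 0.0382] [-0.2485, 0.0362] op 0.364 F [ 0.1  0.1 -1.3] t 47.93
 px 318 268 area 2827 world [0.4453 0.0224] stand [-0.2469, 0.0372]
 px 318 120 area 1955 world [0.4356 0.0849] stand [-0.1836, 0.0386]
```

Request:
play_rows(
  rows=[
    [20,[0.035,0.001,-0.001],[0,0,0]],
    [20,[0.048,0.001,-0.001],[0,0,0]],
    [20,[0.052,0.001,-0.001],[0,0,0]],
    [20,[0.052,0.001,-0.001],[0,0,0]],
    [20,[0.052,0.001,-0.001],[0,0,0]],
    [20,[0.052,0.001,-0.001],[0,0,0]],
  ],
)

```text
time: 48.48
eef_pos: [0.4452, 0.0211, 0.023]
tcp_rot: [-0.054, 0.706, 0.054, 0.704]
contact_force: [-7.7, 0.7, 18.2]
opening: 0.365
```

Run:
```python
from h import *
hub('violet')
```

```text
tcp [0.4452 0.0211 0.023 ] [-0.2481, 0.0374] op 0.365 F [-7.7  0.7 18.2] t 48.48
 px 318 268 area 2843 world [0.4439 0.0226] stand [-0.2465, 0.0385]
 px 318 119 area 1977 world [0.4342 0.0851] stand [-0.1832, 0.0399]
```

Firm contact at 18 N; back off slightly and release.

Request:
play_rows(
  rows=[
    [20,[-0.004,0,0],[0,0,0]],
    [20,[-0.004,0,0],[0,0,0]],
    [45,[-0.004,0,0],[0,0,0]],
    [60,[-0.004,0,0],[0,0,0]],
    [65,[-0.004,0,0],[0,0,0]],
    [65,[-0.05,0,0],[0,0,0]],
    [65,[-0.2,0,0],[0,0,0]],
    [65,[-0.4,0,0],[0,0,0]],
    [65,[-0.6,0,0],[0,0,0]],
    [65,[-0.7,0,0],[0,0,0]],
  ],
)

```text
time: 49.37
eef_pos: [0.4441, 0.0212, 0.2039]
tcp_rot: [-0.054, 0.705, 0.054, 0.705]
contact_force: [0.6, -0.3, -0.2]
opening: 0.652
```

Request:
play_rows(
  rows=[
    [65,[0,-0.1,0],[0,0,0]],
    [65,[0,-0.1,0],[0,0,0]],
    [65,[0,-0.1,0],[0,0,0]],
    [65,[0,-0.1,0],[0,0,0]],
  ],
)

```text
time: 49.7
eef_pos: [0.4484, -0.0082, 0.2011]
tcp_rot: [-0.053, 0.706, 0.054, 0.704]
contact_force: [0.2, 0.8, -0.5]
opening: 0.647
```

Run:
```python
from h import *
rotor('violet',(.445,.023),z=.029);rotor('red',(.445,.023),z=.017)
rotor('blue',(.597,.039),z=.017);rotor('orange',(.594,.106),z=.017)
shot('wrist','w11');s=ctrl.get_state();print(s['eef_pos'],s['time'])
```

```text
violet marks [[0.4438, 0.0225], [0.4342, 0.0849], [0.4534, -0.0402]]
  span 0.1265 yaw -1.418 mid,hub [[0.4438, 0.0224], [0.4438, 0.0225]]
red marks []
blue marks [[0.5961, 0.0388], [0.659, 0.0422], [0.5332, 0.0349]]
  span 0.126 yaw 0.058 mid,hub [[0.5961, 0.0386], [0.5961, 0.0388]]
orange marks [[0.5942, 0.1063], [0.6571, 0.1101], [0.5313, 0.1025]]
  span 0.126 yaw 0.06 mid,hub [[0.5942, 0.1063], [0.5942, 0.1063]]
[ 0.44873265 -0.00792449  0.20147031] 49.95
```

View pics/w11.png

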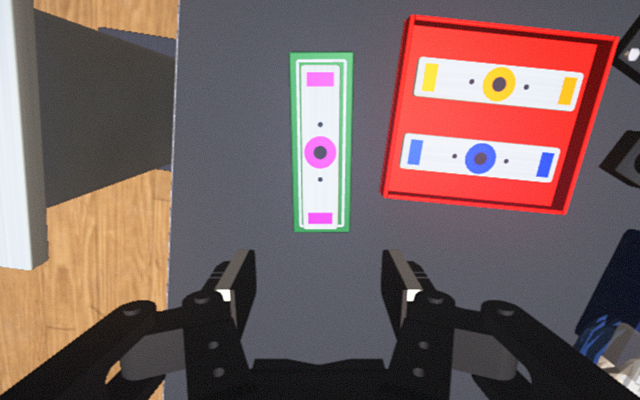

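Violet, hub (320,152), sits squarely on the pad and fully covers red. Orange (499,84) and blue (480,158) lie flat in the tray, and the gripper is clear. Handing in.

```bash
python3 -c "
from plant import ctrl
print(ctrl.sign_off())"
```

```text
the job is handed in; nothing more can be done
None
```

I tested all four rotors present, in the order red, orange, blue, violet, and handed the job in at about 50 s of the 210 s allowed. There was no green rotor.

| Rotor | On the knife edge | Where it lies now |
|---|---|---|
| Red | stayed level | bottom of the pile on the green pad |
| Orange | tipped, near end down | flat in the tray |
| Blue | tipped, far end down | flat in the tray |
| Violet | stayed level | on top of red |

Blue was knocked next to violet during the run. I shifted it into free space and then regripped it at its middle.

**Last checks:**
- **Pile:** violet was at (.4438, .0225). Red was at (.4446, .0227) before violet covered it, so the two are about 1 mm apart. Violet is about 2–3 mm from the pad's middle, and both have yaw −1.418 rad against the pad's about −1.415. Violet's mark span of 126.5 mm fits its height as second in the pile.
- **Tray:** orange is at (.594, .106) and blue at (.596, .039). Both have full mark spans, so they lie level.
- **Gripper:** it is about 0.2 m up and touching nothing.

**Less certain:**
- Red could not be measured after violet was laid on it. No red shows in the last picture.
- The arm's measured position differed from the cameras by 1–2 mm throughout. I corrected each placing by the hub mark in the wrist picture.
- I did not measure the amethyst, charger or lens again at the end. The gripper never went close to them.

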